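# Pack the specimen transport box: load, hang and lock the tube carrier

### The arm

A 6-joint arm with a two-finger parallel gripper is mounted at the origin on the work surface. World frame = base frame: x ahead of the robot, y to its left, z up, the work surface at z = 0. Lengths are in m, angles in rad, forces in N, time in s.
With the tool pointing down it reaches from about 0.275 to 0.975 m from the base axis. Payload 8.4 kg.
Tool frame: the origin (TCP) lies between the finger pads; the fingertips stand 25 mm ahead of it and the grasp point (between the pads) lies 6 mm ahead of it; z points along the fingers, y is the line along which they close (so a half turn about z gives the same grasp; the last joint's range is limited). The gripper opens to 92 mm and grips with 3 to 60 N. Pads are 20 mm wide; open, the fingers measure 128 mm over their backs; the gripper's body (75 mm by 189 mm) begins 69 mm behind the grasp point.
Start: joints at [1.149, 0.353, 1.633, -0, 1.155, -0.002], TCP at [0.255, 0.571, 0.24] pointing down, gripper open.
Joint ranges: [-2.63, 2.63], [-0.92, 2.1], [0.06, 2.66], [-1.3, 4.44], [0, 2.69], [-3.02, 3.02]. Speed limits (rad/s): [2.22, 2.22, 2.79, 3.14, 3.14, 3.14].

### API

Orientations are given as a unit quaternion [w, x, y, z].
In Python, from bench import arm gives the robot as it stands.
- The arm moves only by the tool apply_moves, never from a script. Its argument "deltas" is a list of rows, each a list of 3 entries, a list of its own where there are three numbers: the shift along the tool's x, y, z in units of 50 mm (1.0 is 50 mm), then the turn, a rotation vector about the tool's x, y, z in units of 5 degrees (1.0 is 5 degrees), then the opening, from -1 (shut) to 1 (fully open). In form: [[[dx, dy, dz], [wx, wy, wz], grip], ...]. A call has 1 to 8 rows; each row shifts and turns the commanded pose from where the row before left it, along the tool's axes as they then stand; what a row does not reach is not made up. A row lasts 1/10 s, in which the tool goes at most 50 mm and 8.59 degrees, less where a joint would pass 70% of its speed; a pose out of reach is approached as far as the arm can. A call is refused whole if a number of a shift passes 1 or a number of a turn 1, either way. A call with a gripper value outside its range is refused whole. The fingers move at their own pace and stop on an object; the grip force is fixed at half the most. Time passes only in rows, so rows that do not move let the fingers close. It gives the time, the measured TCP pose, the force, the opening and the grip force at its end, in the units of the state.
- arm.sense(): the state, without advancing time (a new reading comes with each control period).
- arm.get_image(name): name is "scene" or "side" or "wrist"; returns a dict with "frame" (420x560x3 uint8, red, green, blue), "mtx" (3x3 intrinsics, pixels), "T" (4x4, takes a point from camera to world coordinates); the wrist camera has in their place "tool_from_camera" (4x4, takes a point from camera to tool coordinates, whose origin is the TCP and whose axes are the flange's). Camera axes: x right, y down, z forward; pixel columns grow to the right and rows downward; lengths in m; the calibration is good to about 2 mm. A picture is of the moment at which its call begins: read the wrist's pose just before it. There is no depth.
- arm.sign_off(): hands the job in; it is judged then, once.
Trained networks look in the newest picture that a camera, given by its name, has taken for a name from the list of things; names that differ only in an ending like _2 or _b are one class to them, and where a whole thing is asked for, a point or a joint stands for the part that bears it (a point fixed in the world has none). Each returns a list of dicts, best first, with "p" (0 to 1); they miss things now and then, are a little off and sometimes report something else, mostly with a low value. They report only what shows in the picture. A call takes as long as a camera call. They do not tell look-alikes from the thing itself.
- arm.boxes_of(label, camera): "position" ([column, row] in pixels, amid what is visible of it).
The state is a dict: "time_s": time; "q": joint angles; "qvel": joint speeds; "tau": joint torques, N m; "tool_pos": TCP position; "orientation": TCP orientation; "ft_force": force on the tool from outside, world axes, zero at the start; "moment": the same for the moment, N m; "width": finger opening in m; "finger_force": force on a finger pad.
Only numpy, scipy, OpenCV 4.12 (cv2) and the standard library are available. Lean on these libraries where they do the work, as an engineer would, in place of code of your own. Each camera call takes 0.05 s, during which the arm holds its last target. There are 200 camera calls.

### The job

Get the sealed samples ready for the courier: on the bench, put every capped tube from the red rack upright into the empty tube carrier, one to a hole, and leave the open tubes in the rack. Take the dust cap off whichever well of the transport box is still free and lay it flat, knob up, in the steel tray. Once it is loaded, hang the carrier in that free well and twist it clockwise until its lugs drop into the locking notches, and stand the cold pack fully down in the slot of the box, without disturbing the other things on the bench.

Things in the scene. Friction and masses are not known exactly. Their poses are not given: they have to be found in the camera images.
- case: Insulated transport box, fixed: white shell, grey deck, 170 (x) by 380 (y) mm, 120 mm high; its lid is folded back flat behind it (+x side). Origin at the centre of its underside, z up. Two round wells with aluminium bayonet collars in the deck, at y = +100 and -100 mm: one holds a full carrier, locked; the free one has a dust cap. Between them, a slot for a cold pack.
- well_left (a point): Axis of the well on the box's +y side, at the collar's top (121 mm above the bench); axes as the box's. Collar 118 mm across inside, with three gaps for lugs, open from above, 20 mm wide, out to 70 mm radius, centred at 15, 135, 255 degrees anticlockwise from x seen from above. Below the 7 mm lip each gap opens onto a ledge 18 mm below the collar's top.
- well_right (a point): The same for the well on the box's -y side. In both wells the ledges run 45 degrees clockwise from the gaps, under the lip, to notches at 90, 210, 330 degrees, each with an end stop just past it. Notch floor 25 mm below the collar's top: a lug drops 7 mm there. Play of a lug: about 4 degrees either way, in a gap and in a notch. The well is open and deep enough below.
- carrier_handle (a point): Centre of the black T-bar handle, 60 (along x) by 12 (y) by 14 mm high, on top of the empty tube carrier (loose, about 0.4 kg, 122 mm high, standing on the bench). On the axis, 116 mm above its underside, z up. Locked in a well this point is 40 mm above the collar's top; with the lugs on the ledge 47 mm; with the lugs on the collar's top 65 mm.
- carrier_middle (a point): On the same carrier's axis, 51 mm above its underside, same axes. Floor disc 92 mm across, 6 mm thick; top plate 110 mm across, 50 to 60 mm up; between them a guide plate; central stem 14 mm thick. Top and guide plates have four 21 mm square holes in line, at x, y = +-26 mm; a tube put in one stands on the floor disc, its middle level with this point.
- carrier_lug (a point): Underside of the outer end of one of the same carrier's three steel lugs (67 mm from the axis, 51 mm up). Each is 12 mm wide, 8 mm high; they lie at 90 (this one), 210 and 330 degrees anticlockwise from the carrier's x axis. So it enters a well at the box's yaw plus 45 degrees and is locked at the box's yaw, plus any multiple of 120 degrees.
- full_handle (a point): Centre of the T-bar of the carrier that is already locked, full of tubes, in one of the wells (same make; it cannot be moved). It shows which well is taken.
- cap_knob (a point): Dust cap, loose, 0.13 kg: grey disc 148 mm across, 6 mm thick, with a spigot 96 mm across, 7 mm high under it that sits in the well's mouth; on top a black round knob 28 mm across, 36 mm high. This point is on the knob's axis, 20 mm above the disc's top, 33 mm above the spigot's bottom; z up along the knob.
- slot (a point): Centre of the mouth of the cold-pack slot in the box's deck, 120 mm above the bench; axes as the box's. The slot is 127 mm (x) by 35 mm (y) and 70 mm deep.
- pack_mid (a point): Frozen cold pack, loose, 0.34 kg: flat white hard-plastic brick 120 mm long (x), 28 mm thick (y), 100 mm high, standing on its long narrow side on the bench. This point is its centre, 50 mm above its underside. In the slot it stands 30 mm proud of the deck.
- tray: Shallow square steel tray, 190 mm outside, 182 mm inside, rim 18 mm high, floor 4 mm thick, fixed to the bench. Origin at the centre of its underside.
- rack: Red tube rack, fixed, 86 mm (x) by 142 mm (y), 45 mm high, origin at the centre of its underside. Eight 18 mm square holes, 40 mm deep, in two rows at x = +-22 mm, with y = +-17 and +-51 mm. Capped and open tubes stand in any of them.
- tube1_mid (a point): A sealed sample tube (may be absent: two to four of these are present): white, 90 mm long, 15 mm across, with a ribbed cap 17 mm across over its top 16 mm. This point is its middle, 45 mm from its foot; z towards the cap. It starts standing in the rack, its foot 5 mm above the bench.
- tube2_mid (a point): A sealed sample tube (may be absent: two to four of these are present): white, 90 mm long, 15 mm across, with a ribbed cap 17 mm across over its top 16 mm. This point is its middle, 45 mm from its foot; z towards the cap. It starts standing in the rack, its foot 5 mm above the bench.
- tube3_mid (a point): A sealed sample tube (may be absent: two to four of these are present): white, 90 mm long, 15 mm across, with a ribbed cap 17 mm across over its top 16 mm. This point is its middle, 45 mm from its foot; z towards the cap. It starts standing in the rack, its foot 5 mm above the bench.
- tube4_mid (a point): A sealed sample tube (may be absent: two to four of these are present): white, 90 mm long, 15 mm across, with a ribbed cap 17 mm across over its top 16 mm. This point is its middle, 45 mm from its foot; z towards the cap. It starts standing in the rack, its foot 5 mm above the bench.
- open1_mid (a point): An open, unused tube without cap: clear, 74 mm long, 15 mm across, standing in the rack; it stays there. This point is its middle.
- open2_mid (a point): An open, unused tube without cap: clear, 74 mm long, 15 mm across, standing in the rack; it stays there. This point is its middle.
- gel: Bottle of hand gel, loose, 60 mm across, 115 mm high. Origin at its foot. Not part of the job.
- tape: Roll of tape lying flat, loose, 90 mm across, 20 mm high. Not part of the job.
- phone: Phone lying flat, loose, 150 by 72 by 9 mm. Not part of the job.
Things that resemble listed ones, but are neither listed nor needed, are in the scene too. Leave any purple look-alike of the part that bears tube4_mid alone.

How it is judged:
On the way, in this order (a step that is already met when the one before it is completed fails the run):
1. all capped tubes that are there stand in the carrier while it stands on the bench (distance between tube1_mid and carrier_middle between 0.028 and 0.046 m and z of tube1_mid in the frame of carrier_middle between -0.008 and 0.008 m and angle between each of tube1_mid, tube2_mid, tube3_mid, tube4_mid's own z axis and vertical below 0.25 rad and distance between tube2_mid and carrier_middle between 0.028 and 0.046 m and z of tube2_mid in the frame of carrier_middle between -0.008 and 0.008 m and distance between tube3_mid and carrier_middle between 0.028 and 0.046 m and z of tube3_mid in the frame of carrier_middle between -0.008 and 0.008 m and distance between tube4_mid and carrier_middle between 0.028 and 0.046 m and z of tube4_mid in the frame of carrier_middle between -0.008 and 0.008 m and height (world z) of carrier_middle below 0.058 m and angle between carrier_middle's own z axis and vertical below 0.1 rad), for 0.2 s.
2. the loaded carrier hangs in the free well with its lugs through the gaps, on the ledge (distance between tube1_mid and carrier_middle between 0.028 and 0.046 m and z of tube1_mid in the frame of carrier_middle between -0.008 and 0.008 m and angle between each of tube1_mid, tube2_mid, tube3_mid, tube4_mid's own z axis and vertical below 0.25 rad and distance between tube2_mid and carrier_middle between 0.028 and 0.046 m and z of tube2_mid in the frame of carrier_middle between -0.008 and 0.008 m and distance between tube3_mid and carrier_middle between 0.028 and 0.046 m and z of tube3_mid in the frame of carrier_middle between -0.008 and 0.008 m and distance between tube4_mid and carrier_middle between 0.028 and 0.046 m and z of tube4_mid in the frame of carrier_middle between -0.008 and 0.008 m and ((horizontal distance between carrier_middle and well_left below 0.012 m and z of carrier_middle in the frame of well_left between -0.022 and -0.012 m and angle between carrier_middle's own z axis and vertical below 0.15 rad) or (horizontal distance between carrier_middle and well_right below 0.012 m and z of carrier_middle in the frame of well_right between -0.022 and -0.012 m and angle between carrier_middle's own z axis and vertical below 0.15 rad))).
3. its lugs have dropped into the locking notches (distance between tube1_mid and carrier_middle between 0.028 and 0.046 m and z of tube1_mid in the frame of carrier_middle between -0.008 and 0.008 m and angle between each of tube1_mid, tube2_mid, tube3_mid, tube4_mid's own z axis and vertical below 0.25 rad and distance between tube2_mid and carrier_middle between 0.028 and 0.046 m and z of tube2_mid in the frame of carrier_middle between -0.008 and 0.008 m and distance between tube3_mid and carrier_middle between 0.028 and 0.046 m and z of tube3_mid in the frame of carrier_middle between -0.008 and 0.008 m and distance between tube4_mid and carrier_middle between 0.028 and 0.046 m and z of tube4_mid in the frame of carrier_middle between -0.008 and 0.008 m and ((horizontal distance between carrier_middle and well_left below 0.007 m and z of carrier_middle in the frame of well_left between -0.03 and -0.0215 m and angle between carrier_middle's own z axis and vertical below 0.06 rad) or (horizontal distance between carrier_middle and well_right below 0.007 m and z of carrier_middle in the frame of well_right between -0.03 and -0.0215 m and angle between carrier_middle's own z axis and vertical below 0.06 rad))), for 0.2 s.
At the end, for the whole second after the job is handed in: Capped tubes present upright in carrier holes; carrier level in the free well, within 7 mm of its axis, lugs at least 3.5 mm down in the notches (7 mm deep); dust cap flat, knob up, in the tray within 30 mm of its centre; cold pack down in its slot within 6 mm; open tubes unmoved; at rest (all of step 3 and horizontal distance between cap_knob and well_left above 0.12 m and horizontal distance between cap_knob and well_right above 0.12 m and horizontal distance between cap_knob and tray below 0.03 m and height (world z) of cap_knob between 0.03 and 0.045 m and angle between cap_knob's own z axis and vertical below 0.1 rad and horizontal distance between pack_mid and slot below 0.01 m and z of pack_mid in the frame of slot below -0.014 m and angle between pack_mid's own z axis and vertical below 0.12 rad and linear speed of each of carrier, dust_cap below 0.02 m/s and distance of each of open1_mid, open2_mid from where it was at the start of the episode below 0.03 m); the robot touches nothing.
It fails at once if an open tube is taken out or knocked out of the rack (distance of any of open1_mid, open2_mid from where it was at the start of the episode above 0.04 m).
It fails at once if gel bottle, tape or phone pushed more than 4 cm away (distance of any of gel, tape, phone from where it was at the start of the episode above 0.04 m).
Of tube1, tube2, tube3, tube4 only 2 to 4 are there at a start; the rules pass over those that are not, and their reading is None.
At some moment in a run one of carrier, dust_cap may be knocked a few centimetres aside while the robot is not near it.
Once in a run the grip may slacken for a moment while it holds something.
It also fails if it takes over 210 s, if anything falls off the work surface, if the arm or the gripper's body presses on something with over 40 N, if the wrist force passes 120 N, or if a joint passes its speed limit or range.

## Working session

There is one attempt and no reset: what is moved stays moved. The work goes in short steps, Python scripts to look and compute and a tool call to move; the robot and the scene stay as the last step left them, time stands still between calls to the robot, and variables do not carry over. Pictures are saved under pics/ and viewed, at most 14 in all, crops included, and the job is handed in when it is done.

Besides the shell and the picture viewer there is one more tool, called after "Request:" by a JSON object that holds its "op" and its "data". apply_moves: Moves the arm, as the interface text tells. Its arguments: {"type":"object","properties":{"deltas":{"type":"array"}},"required":["deltas"]}

```bash
ls; mkdir -p pics; python3 - <<'E'
from bench import arm
import cv2,numpy as np
s=arm.sense();print({k:np.round(v,3) for k,v in s.items()})
ims=[]
for c in("scene","side"):
    r=arm.get_image(c);cv2.imwrite(f"pics/{c}0.png",r["frame"][:,:,::-1]);np.savez(f"{c}.npz",mtx=r["mtx"],T=r["T"]);print(c,r["mtx"].round(1).tolist(),r["T"].round(3).tolist())
    for l in "case carrier_handle full_handle cap_knob slot pack_mid tray rack tube1_mid open1_mid gel tape phone well_left well_right carrier_middle carrier_lug".split():
        print(l,[(round(d["p"],2),[round(x) for x in d["position"]]) for d in arm.boxes_of(l,c)][:7])
E
```

```text
pics
{'time_s': np.float64(0.0), 'q': array([ 1.149,  0.354,  1.634, -0.   ,  1.155, -0.002]), 'qvel': array([ 0.001, -0.   , -0.   ,  0.001,  0.001, -0.   ]), 'tau': array([ 1.0000e-03, -5.9385e+01, -3.3420e+01,  7.0000e-02,  2.4000e-02,
       -0.0000e+00]), 'tool_pos': array([0.255, 0.57 , 0.239]), 'orientation': array([-0.   ,  0.208,  0.978, -0.001]), 'ft_force': array([0.804, 0.889, 0.068]), 'moment': array([ 0.047, -0.035, -0.   ]), 'finger_force': np.float64(0.0), 'width': np.float64(0.092)}
scene [[431.8, 0.0, 279.4], [0.0, 431.8, 212.9], [0.0, 0.0, 1.0]] [[0.843, 0.434, -0.318, 0.851], [0.538, -0.685, 0.491, -0.529], [-0.005, -0.585, -0.811, 1.027], [0.0, 0.0, 0.0, 1.0]]
case [(0.96, [351, 291]), (0.3, [336, 153])]
carrier_handle []
full_handle [(0.92, [303, 272])]
cap_knob [(0.81, [354, 220]), (0.32, [353, 288])]
slot [(0.71, [352, 292])]
pack_mid [(0.57, [241, 362])]
tray [(0.66, [181, 348]), (0.45, [335, 154])]
rack [(0.8, [260, 246]), (0.18, [180, 347])]
tube1_mid [(0.29, [334, 149])]
open1_mid [(0.57, [262, 222])]
gel [(0.65, [365, 178])]
tape [(0.75, [272, 187]), (0.2
[... 361 characters left out ...]
 0.622, -0.772, 0.656], [0.016, -0.777, -0.629, 0.649], [0.0, 0.0, 0.0, 1.0]]
case [(0.94, [196, 258])]
carrier_handle [(0.72, [284, 383])]
full_handle [(0.78, [246, 183]), (0.46, [283, 387])]
cap_knob [(0.85, [213, 234]), (0.56, [302, 202]), (0.2, [282, 387])]
slot [(0.6, [195, 262])]
pack_mid [(0.98, [267, 153])]
tray [(0.89, [320, 169]), (0.51, [269, 154])]
rack [(0.7, [352, 212]), (0.57, [310, 238])]
tube1_mid [(0.18, [302, 204])]
open1_mid [(0.59, [318, 234]), (0.56, [196, 262]), (0.44, [284, 384])]
gel [(0.75, [215, 358])]
tape [(0.8, [360, 307]), (0.71, [193, 259])]
phone [(0.9, [352, 212])]
well_left []
well_right []
carrier_middle [(0.61, [284, 387])]
carrier_lug [(0.9, [283, 386])]
```

```bash
python3 -c "
import cv2
a=cv2.imread('pics/scene0.png')[110:400,130:430];cv2.imwrite('pics/scene0c.png',cv2.resize(a,None,fx=2,fy=2,interpolation=2))
a=cv2.imread('pics/side0.png')[120:420,120:420];cv2.imwrite('pics/side0c.png',cv2.resize(a,None,fx=2,fy=2,interpolation=2))"
```

```text
(no output)
```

View pics/scene0c.png

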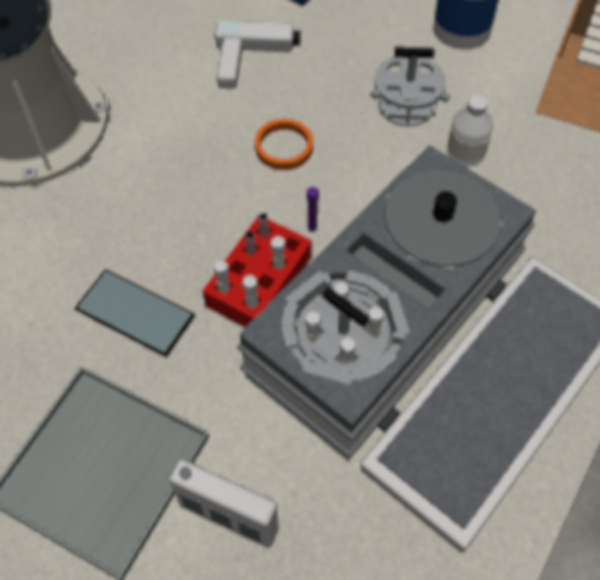

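View pics/side0c.png

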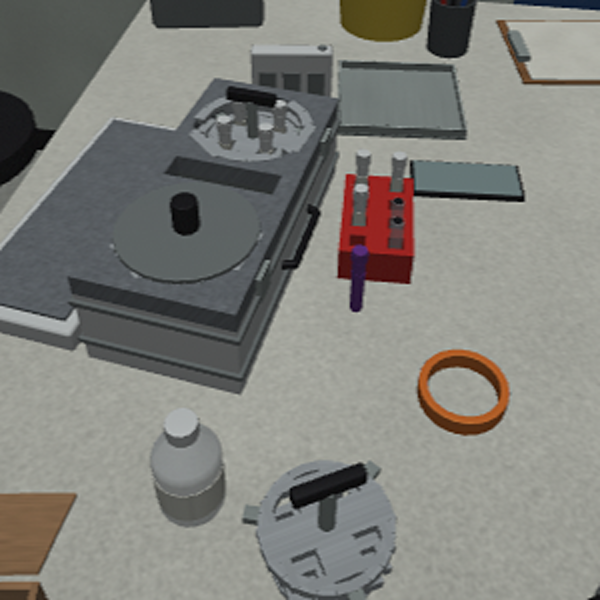

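The scene crop shows three white capped tubes in the rack, at about (222,270), (250,288) and (278,248), and two open tubes with dark mouths at (250,240) and (264,222). The purple look-alike stands on the bench at (313,205). The white caps at (310,325), (340,290), (375,317) and (347,348) belong to the full carrier in the −y well and must stay. The free well has the cap at (446,200), the empty carrier is at (414,80) and the pack at (223,500).

```bash
cat > h.py <<'E'
import numpy as np,cv2
from bench import arm
from scipy.spatial.transform import Rotation as R
def cam(c,wrist=None):
    d=np.load(f"{c}.npz");return d["mtx"],d["T"]
def ray(K,T,px,z):
    d=T[:3,:3]@np.linalg.inv(K)@[px[0],px[1],1];o=T[:3,3];return o+d*(z-o[2])/d[2]
def proj(K,T,P):
    P=np.atleast_2d(P);c=(P-T[:3,3])@T[:3,:3];u=c@K.T;return u[:,:2]/u[:,2:]
def tool():
    s=arm.sense();T=np.eye(4);q=s["orientation"];T[:3,:3]=R.from_quat([q[1],q[2],q[3],q[0]]).as_matrix();T[:3,3]=s["tool_pos"];return T
def wrist(name):
    Tt=tool();r=arm.get_image("wrist");T=Tt@r["tool_from_camera"];np.savez(name+".npz",mtx=r["mtx"],T=T,f=r["frame"]);cv2.imwrite(f"pics/{name}.png",r["frame"][:,:,::-1]);return r["mtx"],T,r["frame"]
def goto(x,y,z,yaw,n=None):
    """print tool-frame deltas to reach pose pointing down with tool y axis at yaw (mod pi)"""
    T=tool();d=T[:3,:3].T@(np.array([x,y,z])-T[:3,3])/0.05
    c=[R.from_euler('z',yaw+k).as_matrix()@np.array([[0,1,0],[1,0,0],[0,0,-1.]]) for k in(np.pi/2,-np.pi/2)]
    # tool z down; y axis along yaw
    out=[]
    for k in(0,np.pi):
        a=yaw+k;Y=np.array([np.cos(a),np.sin(a),0]);Z=np.array([0,0,-1.]);M=np.stack([np.cross(Y,Z),Y,Z],1)
        out.append(np.degrees(R.from_matrix(T[:3,:3].T@M).as_rotvec())/5)
    print("pos",T[:3,3].round(4),"yaw_y",np.degrees(np.arctan2(T[1,1],T[0,1])).round(2),"q6",round(arm.sense()["q"][5],2),"d",d.round(3),"turns",[o.round(2).tolist() for o in out])
E
python3 - <<'E'
from h import *
S=lambda u,v:(u/2+130,v/2+110)
D=lambda u,v:(u/2+120,v/2+120)
sc=cam("scene");sd=cam("side")
L=[("capknobtop",.163,(446,198),(184,199)),("fullh",.168,(346,305),(252,97)),("carrh top",.123,(414,51),(329,482)),
("tA",.095,(221,266),(399,157)),("tB",.095,(250,280),(363,154)),("tC",.095,(278,242),(360,187)),
("o1",.079,(263,218),(397,220)),("o2",.079,(251,237),(398,202)),("packTopC",.1,(223,492),(291,49)),
("deckL",.12,(243,338),(215,80)),("deckT",.12,(432,150),(338,98)),("trayL",.018,(83,371),(466,132)),("trayR",.018,(207,434),(342,133)),("trayT",.018,(0,490),(456,65)),("trayB",.018,(121,578),(340,65)),
("gel top",.115,(478,105),(182,425)),("packendA",.1,(185,473),(327,47)),("packendB",.1,(270,513),(253,50)),("handA",.123,(397,52),(293,495)),("handB",.123,(432,51),(366,470)),("slotc",.12,(395,270),(223,175))]
for n,z,a,b in L: print(n,z,ray(*sc,S(*a),z)[:2].round(3),ray(*sd,D(*b),z)[:2].round(3))
E
```

```text
capknobtop 0.163 [0.66  0.101] [0.657 0.103]
fullh 0.168 [ 0.634 -0.098] [ 0.626 -0.081]
carrh top 0.123 [0.488 0.347] [0.483 0.356]
tA 0.095 [ 0.453 -0.097] [ 0.45  -0.089]
tB 0.095 [ 0.495 -0.095] [ 0.493 -0.089]
tC 0.095 [ 0.494 -0.028] [ 0.492 -0.025]
o1 0.079 [0.449 0.002] [0.446 0.007]
o2 0.079 [ 0.453 -0.032] [ 0.447 -0.024]
packTopC 0.1 [ 0.622 -0.33 ] [ 0.618 -0.321]
deckL 0.12 [ 0.543 -0.176] [ 0.698 -0.187]
deckT 0.12 [0.598 0.195] [ 0.533 -0.169]
trayL 0.018 [ 0.363 -0.283] [ 0.355 -0.268]
trayR 0.018 [ 0.545 -0.265] [ 0.531 -0.238]
trayT 0.018 [ 0.381 -0.45 ] [ 0.367 -0.458]
trayB 0.018 [ 0.562 -0.449] [ 0.554 -0.427]
gel top 0.115 [0.613 0.308] [0.605 0.32 ]
packendA 0.1 [ 0.575 -0.335] [ 0.567 -0.335]
packendB 0.1 [ 0.677 -0.321] [ 0.672 -0.309]
handA 0.123 [0.468 0.332] [0.508 0.37 ]
handB 0.123 [0.511 0.362] [0.457 0.342]
slotc 0.12 [0.647 0.001] [0.643 0.008]
```

```bash
python3 - <<'E'
from h import *
goto(.474,-.044,.30,np.radians(92))
K,T,f=wrist("w0");print(K[0,0].round(1),arm.get_image("wrist")["tool_from_camera"].round(3).tolist())
E
```

```text
pos [0.2547 0.5707 0.2396] yaw_y 65.95 q6 -0.0 d [-9.016 -9.44  -1.208] turns [[0.0, 0.0, -5.21], [0.0, -0.0, 30.79]]
369.5 [[0.001, -0.971, -0.238, 0.066], [1.0, 0.0, 0.002, -0.001], [-0.001, -0.238, 0.971, -0.144], [0.0, 0.0, 0.0, 1.0]]
```

Request:
{"op": "apply_moves", "data": {"deltas": [[[-0.7, -0.72, -0.2], [0, 0, 0], 1], [[-0.7, -0.72, -0.2], [0, 0, 0], 1], [[-0.7, -0.72, -0.2], [0, 0, 0], 1], [[-0.7, -0.72, -0.2], [0, 0, 0], 1], [[-0.7, -0.72, -0.2], [0, 0, 0], 1], [[-0.7, -0.72, -0.2], [0, 0, 0], 1], [[-0.7, -0.72, 0], [0, 0, 0], 1], [[-0.7, -0.72, 0], [0, 0, 0], 1]]}}

```text
time_s: 2.7
tool_pos: [0.3909, 0.1989, 0.2989]
orientation: [0.001, 0.208, 0.978, 0.001]
ft_force: [0.2, 0.8, 0.3]
width: 0.0921
finger_force: 0.0
```

Request:
{"op": "apply_moves", "data": {"deltas": [[[-0.7, -0.72, 0], [0, 0, 0], 1], [[-0.7, -0.72, 0], [0, 0, 0], 1], [[-0.7, -0.72, 0], [0, 0, 0], 1], [[-0.7, -0.72, 0], [0, 0, -1], 1], [[0, 0, 0], [0, 0, -1], 1], [[0, 0, 0], [0, 0, -1], 1], [[0, 0, 0], [0, 0, -1], 1], [[0, 0, 0], [0, 0, -1], -0.2]]}}

```text
time_s: 3.5
tool_pos: [0.4594, 0.0125, 0.2983]
orientation: [0.0, -0.01, 1.0, 0.0]
ft_force: [0.4, 0.5, -0.5]
width: 0.0861
finger_force: 0.0
```

```bash
python3 - <<'E'
from h import *
K,T,f=wrist("w1")
for l in("tube1_mid","open1_mid","rack"):print(l,[(round(d["p"],2),[round(x) for x in d["position"]],ray(K,T,d["position"],.08)[:2].round(3)) for d in arm.boxes_of(l,"wrist")])
E
```

```text
tube1_mid [(0.58, [226, 188], array([ 0.465, -0.041])), (0.3, [252, 285], array([ 0.57 , -0.014]))]
open1_mid [(0.8, [273, 165], array([0.442, 0.005])), (0.45, [177, 372], array([ 0.68 , -0.099]))]
rack [(0.84, [226, 185], array([ 0.463, -0.041])), (0.39, [178, 373], array([ 0.681, -0.098]))]
```

View pics/w1.png

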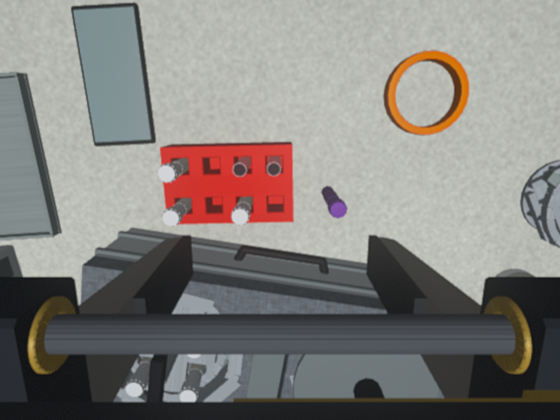

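The wrist view shows white caps at (168,173), (170,216) and (240,215), open tubes at (241,168) and (273,167), and the purple look-alike at (337,209). I'm choosing the three white ones.

```bash
python3 - <<'E'
from h import *
d=np.load("w1.npz");K,T,f=d["mtx"],d["T"],d["f"]
hsv=cv2.cvtColor(f,cv2.COLOR_RGB2HSV)
g=cv2.cvtColor(f,cv2.COLOR_RGB2GRAY)
for n,(u,v) in dict(A=(168,173),B=(170,216),C=(240,215)).items():
    m=((g>190)).astype(np.uint8);w=np.zeros_like(m);w[v-12:v+13,u-12:u+13]=1
    nb,l,s,c=cv2.connectedComponentsWithStats(m*w);i=1+np.argmax(s[1:,4]);print(n,s[i].tolist(),c[i].round(1),ray(K,T,c[i],.095).round(4)[:2])
m=((f[:,:,0]>120)&(f[:,:,1]<60)&(f[:,:,2]<60)).astype(np.uint8)
cs,_=cv2.findContours(m,0,2);c=max(cs,key=cv2.contourArea)
q=cv2.approxPolyDP(cv2.convexHull(c),6,True)[:,0];P=np.array([ray(K,T,p,.045)[:2] for p in q]);print(q.tolist(),P.round(4).tolist())
r=cv2.minAreaRect(np.array([ray(K,T,p,.045)[:2] for p in c[:,0]],np.float32));print(r)
goto(.449,-.094,.10,np.radians(91))
E
```

```text
A [156, 164, 18, 18, 231] [164.6 172.9] [ 0.4491 -0.0967]
B [158, 211, 21, 17, 221] [168.8 218.6] [ 0.4941 -0.0951]
C [232, 209, 16, 19, 198] [239.3 216.9] [ 0.491  -0.0262]
[[290, 144], [291, 219], [181, 222], [167, 207], [161, 148]] [[0.4234, 0.023], [0.5064, 0.0263], [0.5123, -0.0968], [0.4953, -0.1115], [0.4304, -0.1145]]
((0.46802905201911926, -0.04416126012802124), (0.08484543114900589, 0.13810254633426666), 2.3775322437286377)
pos [0.4593 0.0129 0.2983] yaw_y 90.81 q6 -1.56 d [ 0.237 -2.134  3.965] turns [[-0.0, 0.0, -0.04], [0.0, 0.0, 35.96]]
```

Request:
{"op": "apply_moves", "data": {"deltas": [[[0.07, -0.73, 0.6], [0, 0, 0], -0.1], [[0.07, -0.73, 0.6], [0, 0, 0], -0.1], [[0.07, -0.73, 0.6], [0, 0, 0], -0.1], [[0, 0, 0.6], [0, 0, 0], -0.1], [[0, 0, 0.6], [0, 0, 0], -0.1], [[0, 0, 0.6], [0, 0, 0], -0.1], [[0, 0, 0.5], [0, 0, 0], -0.1], [[0, 0, 0], [0, 0, 0], -0.1]]}}

```text
time_s: 4.5
tool_pos: [0.4486, -0.0963, 0.0907]
orientation: [-0.003, -0.007, 1.0, 0.001]
ft_force: [-0.2, 1.0, 0.3]
width: 0.0415
finger_force: 0.0
```

Request:
{"op": "apply_moves", "data": {"deltas": [[[0, 0, 0], [0, 0, 0], -1], [[0, 0, 0], [0, 0, 0], -1], [[0, 0, 0], [0, 0, 0], -1], [[0, 0, 0], [0, 0, 0], -1], [[0, 0, 0], [0, 0, 0], -1], [[0, 0, -0.1], [0, 0, 0], -1], [[0, 0, -0.1], [0, 0, 0], -1], [[0, 0, 0], [0, 0, 0], -1]]}}

```text
time_s: 5.3
tool_pos: [0.4511, -0.0969, 0.104]
orientation: [0.001, -0.008, 1.0, -0.0]
ft_force: [0.4, 0.0, -1.4]
width: 0.0156
finger_force: 30.0
```

Request:
{"op": "apply_moves", "data": {"deltas": [[[0, 0, -0.5], [0, 0, 1], -1], [[0, 0, -0.5], [0, 0, 1], -1], [[0, 0, -0.5], [0, 0, 1], -1], [[0, 0, -0.5], [0, 0, 1], -1], [[0, 0, -0.5], [0, 0, 1], -1], [[0, 0, -0.4], [0, 0, 1], -1], [[0, 0, -0.4], [0, 0, 1], -1], [[0, 0, -0.4], [0, 0, 1], -1]]}}

```text
time_s: 6.1
tool_pos: [0.4504, -0.0968, 0.289]
orientation: [-0.0, 0.336, 0.942, -0.0]
ft_force: [0.5, 0.2, -0.8]
width: 0.0162
finger_force: 30.0
```

Request:
{"op": "apply_moves", "data": {"deltas": [[[0.6, 0.8, 0], [0, 0, 0], -1], [[0.6, 0.8, 0], [0, 0, 0], -1], [[0.6, 0.8, 0], [0, 0, 0], -1], [[0.6, 0.8, 0], [0, 0, 0], -1], [[0.6, 0.8, 0], [0, 0, 0], -1], [[0.6, 0.8, 0], [0, 0, 0], -1], [[0.6, 0.8, 0], [0, 0, 0], -1], [[0.4, 0.7, 0], [0, 0, 0], -1]]}}

```text
time_s: 6.9
tool_pos: [0.4697, 0.2954, 0.2882]
orientation: [-0.0, 0.334, 0.943, 0.0]
ft_force: [-0.1, -1.0, 0.4]
width: 0.0163
finger_force: 30.0
```

Request:
{"op": "apply_moves", "data": {"deltas": [[[0, 0, 0], [0, 0, 1], -1], [[0, 0, 0], [0, 0, 1], -1], [[0, 0, 0], [0, 0, 1], -1], [[0, 0, 0], [0, 0, 1], -1], [[0, 0, 0], [0, 0, 0], -1]]}}

```text
time_s: 7.4
tool_pos: [0.4703, 0.2927, 0.288]
orientation: [-0.0, 0.493, 0.87, -0.0]
ft_force: [0.2, -0.0, 0.6]
width: 0.0158
finger_force: 30.0
```

```bash
python3 - <<'E'
from h import *
K,T,f=wrist("w2");goto(.487,.35,.2,np.radians(30));print(arm.sense()["width"])
for l in("carrier_handle","carrier_middle","carrier_lug"):print(l,[(round(d["p"],2),[round(x) for x in d["position"]],ray(K,T,d["position"],.116)[:2].round(3)) for d in arm.boxes_of(l,"wrist")])
E
```

```text
pos [0.4704 0.2926 0.288 ] yaw_y 31.06 q6 0.01 d [0.811 0.877 1.761] turns [[-0.0, 0.0, 0.21], [-0.0, -0.01, -35.79]]
0.015845267009043505
carrier_handle [(0.95, [321, 136], array([0.475, 0.352])), (0.68, [17, 392], array([ 0.35 , -0.019])), (0.44, [135, 230], array([0.377, 0.197]))]
carrier_middle [(0.93, [327, 134], array([0.479, 0.356]))]
carrier_lug [(0.96, [323, 133], array([0.475, 0.355])), (0.62, [134, 227], array([0.375, 0.198]))]
```

View pics/w2.png

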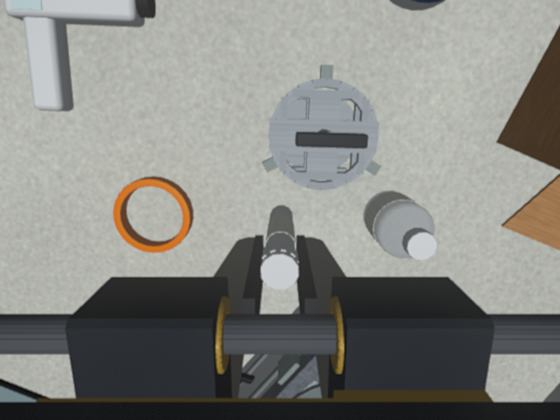

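The wrist view shows the carrier's top plate centred near (324,134), its handle from (296,139) to (368,141), and the tube held straight with its cap at (280,270).

```bash
cat >> h.py <<'E'
def handle(K,T,f,z,c0,lim=60):
    "dark bar near pixel c0: centre at height z and yaw"
    g=cv2.cvtColor(f,cv2.COLOR_RGB2GRAY);m=(g<60).astype(np.uint8);w=np.zeros_like(m);u,v=map(int,c0);w[max(v-lim,0):v+lim,max(u-lim,0):u+lim]=1
    n,l,s,c=cv2.connectedComponentsWithStats(m*w);i=1+np.argmax(s[1:,4]);ys,xs=np.where(l==i)
    P=np.array([ray(K,T,(x,y),z)[:2] for x,y in zip(xs,ys)],np.float32)
    r=cv2.minAreaRect(P);b=cv2.boxPoints(r);e=max((b[1]-b[0],b[2]-b[1]),key=np.linalg.norm)
    print("handle",np.round(r[0],4),np.round(r[1],4),"yaw",np.degrees(np.arctan(e[1]/e[0])).round(2),s[i].tolist());return r[0],np.arctan(e[1]/e[0])
E
python3 - <<'E'
from h import *
d=np.load("w2.npz");K,T,f=d["mtx"],d["T"],d["f"]
c,y=handle(K,T,f,.12,(332,140))
print("plate",ray(K,T,(324,134),.06)[:2].round(4))
c=np.array(c)
from itertools import product
for a,b in product((-.026,.026),repeat=2):
    p=c+R.from_euler('z',y).as_matrix()[:2,:2]@[a,b];print(a,b,p.round(4),proj(K,T,[*p,.06]).round(0))
E
```

```text
handle [0.4817 0.3578] [0.0574 0.0049] yaw 33.38 [297, 132, 70, 8, 93]
plate [0.4839 0.356 ]
-0.026 -0.026 [0.4743 0.3218] [[298. 159.]]
-0.026 0.026 [0.4457 0.3652] [[296. 105.]]
0.026 -0.026 [0.5177 0.3504] [[349. 157.]]
0.026 0.026 [0.4891 0.3938] [[349. 103.]]
```

```bash
python3 - <<'E'
from h import *
d=np.load("w2.npz");K,T,f=d["mtx"],d["T"],d["f"]
g=cv2.cvtColor(f,cv2.COLOR_RGB2GRAY)
print(g[128:152,332].tolist(),g[140,290:300].tolist(),g[140,362:374].tolist())
for p in((296,139),(368,141),(332,140)):print(ray(K,T,p,.123)[:2].round(4))
b,a=[ray(K,T,p,.123)[:2] for p in((296,139),(368,141))];e=a-b;print(np.degrees(np.arctan2(e[1],e[0])),(a+b)/2,np.linalg.norm(e))
cv2.imwrite("pics/w2c.png",cv2.resize(f[70:200,260:390,::-1],None,fx=4,fy=4,interpolation=2))
E
```

```text
[156, 156, 155, 147, 119, 70, 54, 63, 66, 67, 67, 66, 67, 66, 66, 68, 65, 60, 66, 112, 151, 158, 158, 156] [158, 159, 159, 160, 149, 103, 60, 61, 67, 69] [64, 63, 65, 61, 62, 97, 151, 161, 158, 158, 159, 158]
[0.4582 0.3396]
[0.5101 0.3688]
[0.4841 0.3542]
29.351286393452828 [0.48412978 0.35419058] 0.05957312884573305
```

View pics/w2c.png

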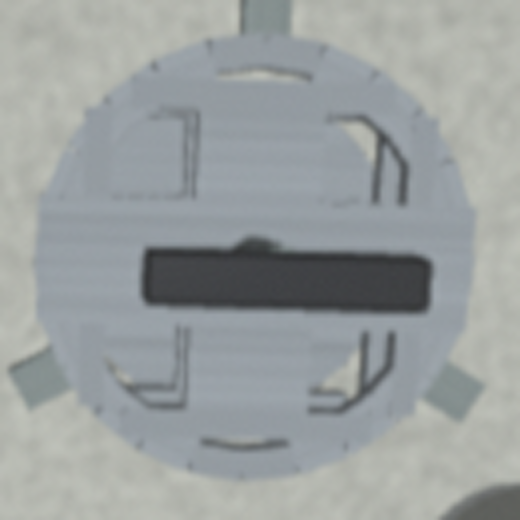

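Request:
{"op": "apply_moves", "data": {"deltas": [[[0.42, 0.34, 0], [0, 0, 0.3], -1], [[0, 0, 0.5], [0, 0, 0], -1], [[0, 0, 0.5], [0, 0, 0], -1], [[0, 0, 0.5], [0, 0, 0], -1], [[0, 0, 0.5], [0, 0, 0], -1], [[0, 0, 0.5], [0, 0, 0], -1], [[0, 0, 0], [0, 0, 0], -1]]}}

```text
time_s: 8.3
tool_pos: [0.4725, 0.3182, 0.1602]
orientation: [-0.001, 0.504, 0.864, -0.003]
ft_force: [-0.4, 0.2, 0.3]
width: 0.0162
finger_force: 30.0
```

```bash
sed -i 's/g<60/g<85/' h.py; python3 - <<'E'
from h import *
K,T,f=wrist("w3");goto(.4742,.3196,.094,np.radians(29.4))
print(proj(K,T,tool()[:3,3]+[0,0,.0045]))
E
```

```text
pos [0.4734 0.3189 0.1621] yaw_y 29.5 q6 0.08 d [0.006 0.025 1.362] turns [[-0.04, 0.0, 0.02], [-0.0, -0.06, -35.98]]
[[282.26851727 282.16416318]]
```

View pics/w3.png

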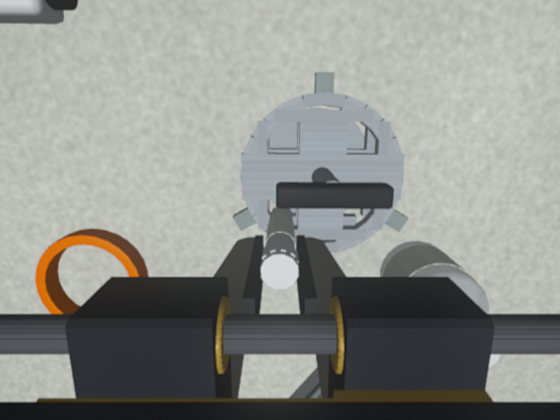

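```bash
python3 - <<'E'
from h import *
d=np.load("w3.npz");K,T,f=d["mtx"],d["T"],d["f"]
handle(K,T,f,.123,(335,195),62)
t=tool()
for dx in(0,.003,.006):
  print(dx,proj(K,T,[t[:3,3]+t[:3,:3]@[dx,0,-.0045],t[:3,3]+t[:3,:3]@[dx,0,.0855],t[:3,3]+t[:3,:3]@[dx-.0075,0,.0855],t[:3,3]+t[:3,:3]@[dx+.0075,0,.0855]]).round(0).tolist())
cv2.imwrite("pics/w3c.png",cv2.resize(f[170:300,230:400,::-1],None,fx=4,fy=4,interpolation=2))
E
```

```text
handle [0.4836 0.3533] [0.0586 0.0273] yaw 16.01 [276, 168, 117, 61, 3211]
0 [[282.0, 282.0], [281.0, 220.0], [281.0, 232.0], [281.0, 209.0]]
0.003 [[282.0, 275.0], [281.0, 216.0], [281.0, 227.0], [281.0, 204.0]]
0.006 [[282.0, 268.0], [281.0, 211.0], [281.0, 223.0], [282.0, 200.0]]
```

View pics/w3c.png

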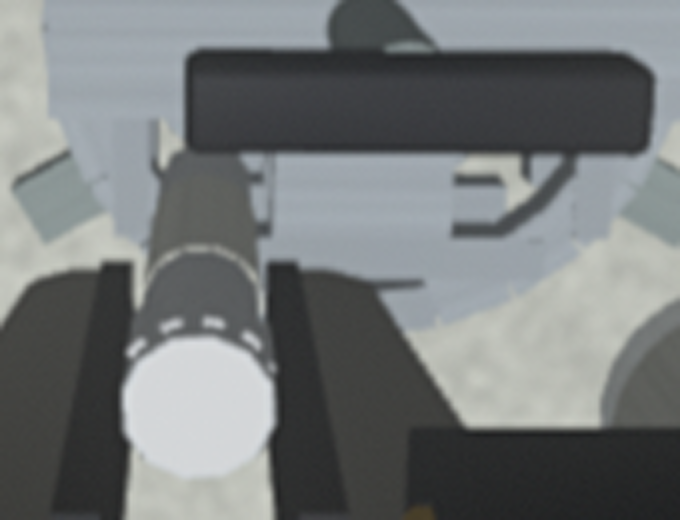

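```bash
python3 - <<'E'
from h import *
d=np.load("w3.npz");K,T,f=d["mtx"],d["T"],d["f"]
t=tool();o=t[:3,3].copy()
h=ray(K,T,(283,214),.06);print((t[:3,:3].T@(h-o))[:2].round(4), h.round(4))
a,b=[ray(K,T,p,.123)[:2] for p in((277,195),(393,195))];e=a-b;print(np.degrees(np.arctan(e[1]/e[0])),(a+b)/2,np.linalg.norm(e))
E
```

```text
[-0.0002  0.0011] [0.4743 0.319  0.06  ]
29.61167723194417 [0.48334423 0.35518668] 0.0582039183554656
```

Request:
{"op": "apply_moves", "data": {"deltas": [[[-0.02, 0.02, 0.35], [0, 0, 0], -1], [[0, 0, 0.35], [0, 0, 0], -1], [[0, 0, 0.35], [0, 0, 0], -1], [[0, 0, 0.2], [0, 0, 0], -1], [[0, 0, 0.07], [0, 0, 0], -1], [[0, 0, 0], [0, 0, 0], -1]]}}

```text
time_s: 8.95
tool_pos: [0.479, 0.3215, 0.103]
orientation: [0.002, 0.504, 0.864, 0.004]
ft_force: [-4.6, -2.4, 33.1]
width: 0.0156
finger_force: 29.9
```

Request:
{"op": "apply_moves", "data": {"deltas": [[[0, 0, -0.2], [0, 0, 0], -1], [[0, 0, 0], [0, 0, 0], -1], [[0, 0, 0], [0, 0, 0], -1]]}}

```text
time_s: 9.25
tool_pos: [0.4762, 0.3194, 0.1081]
orientation: [0.0, 0.504, 0.864, 0.001]
ft_force: [-0.1, -0.3, -0.1]
width: 0.0155
finger_force: 30.0
```

```bash
python3 - <<'E'
from h import *
K,T,f=wrist("w4");s=arm.sense();print(s["tool_pos"].round(4),s["ft_force"].round(1),s["moment"].round(2),s["orientation"].round(3))
cv2.imwrite("pics/w4c.png",cv2.resize(f[100:320,180:440,::-1],None,fx=3,fy=2.7,interpolation=2))
E
```

```text
[0.4758 0.3192 0.1075] [ 0.4 -0.5 -0.6] [-0.07 -0.06  0.03] [0.    0.504 0.864 0.   ]
```

View pics/w4c.png

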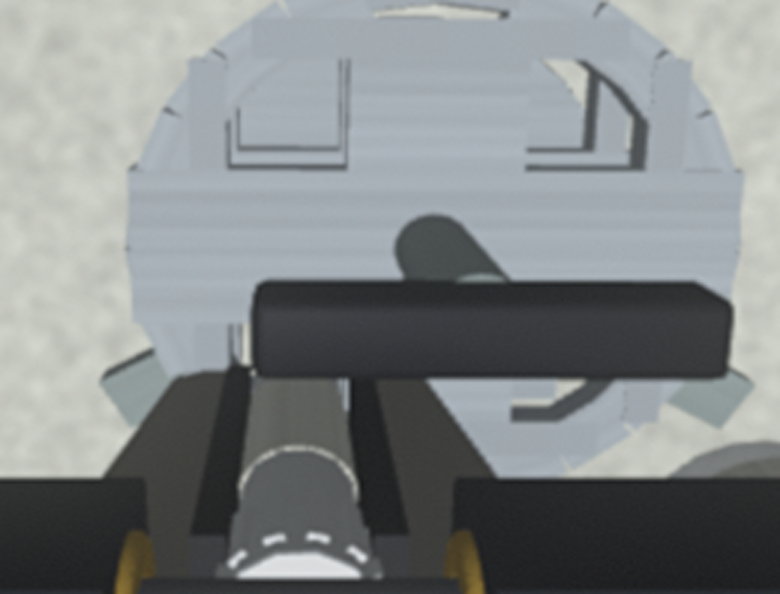

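```bash
python3 - <<'E'
from h import *
d=np.load("w4.npz");K,T,f=d["mtx"],d["T"],d["f"]
t=tool()
for z in(-.0045,-.015,-.025,-.035,-.045):print(z,proj(K,T,[t[:3,3]+t[:3,:3]@[dx,0,z] for dx in(0,.0045,.004+.0085)]).round(0).tolist())
print((t[:3,:3].T@(np.array([.4836,.355,0])-t[:3,3])).round(4))
for c in ("scene","side"):
  r=arm.get_image(c);cv2.imwrite(f"pics/{c}1.png",r["frame"][:,:,::-1])
a=cv2.imread("pics/side1.png")[330:420,200:380];b=cv2.imread("pics/scene1.png")[90:180,260:440]
cv2.imwrite("pics/s1.png",np.vstack([cv2.resize(x,(580,290),interpolation=2) for x in(a,b)]))
E
```

```text
-0.0045 [[278.0, 280.0], [278.0, 270.0], [278.0, 251.0]]
-0.015 [[278.0, 292.0], [278.0, 281.0], [278.0, 261.0]]
-0.025 [[278.0, 305.0], [278.0, 293.0], [278.0, 272.0]]
-0.035 [[278.0, 320.0], [278.0, 307.0], [278.0, 285.0]]
-0.045 [[278.0, 337.0], [278.0, 324.0], [278.0, 300.0]]
[0.0273 0.0243 0.1075]
```

View pics/s1.png

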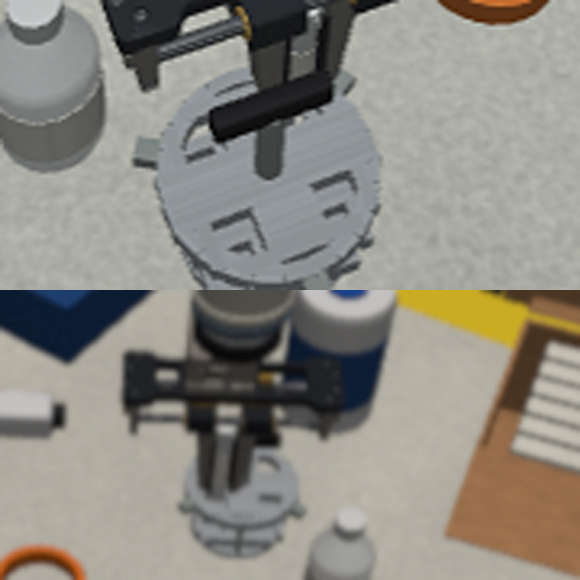

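The tube missed the hole. The handle hid its foot in the last view, and it actually sits about 4 mm towards tool +x. It slid about 42 mm up in the grip. I'm shifting it into the hole and will let it drop the rest of the way.

Request:
{"op": "apply_moves", "data": {"deltas": [[[-0.07, -0.02, 0], [0, 0, 0], -1], [[0, 0, 0], [0, 0, 0], -1], [[0, 0, 0.1], [0, 0, 0], -1], [[0, 0, 0.1], [0, 0, 0], -1], [[0, 0, 0], [0, 0, 0], -1], [[0, 0, 0], [0, 0, 0], -1]]}}

```text
time_s: 10.0
tool_pos: [0.4763, 0.3155, 0.0968]
orientation: [-0.0, 0.504, 0.864, -0.0]
ft_force: [0.2, -0.5, -0.4]
width: 0.0158
finger_force: 30.0
```

Request:
{"op": "apply_moves", "data": {"deltas": [[[0, 0, 0.1], [0, 0, 0], -1], [[0, 0, 0], [0, 0, 0], -0.45], [[0, 0, 0], [0, 0, 0], -0.45], [[0, 0, 0], [0, 0, 0], -0.45], [[0, 0, 0], [0, 0, 0], -0.35], [[0, 0, 0], [0, 0, 0], -0.35]]}}

```text
time_s: 10.6
tool_pos: [0.4765, 0.3156, 0.0923]
orientation: [0.0, 0.504, 0.864, 0.0]
ft_force: [0.2, -1.2, 0.2]
width: 0.0297
finger_force: 0.0
```

```bash
python3 - <<'E'
from h import *
K,T,f=wrist("w5");s=arm.sense();print(s["tool_pos"].round(4),s["ft_force"].round(1),s["width"])
a=f[100:320,180:440,::-1]
cv2.imwrite("pics/w5c.png",cv2.resize(a,None,fx=2,fy=2,interpolation=2))
E
```

```text
[0.4766 0.3156 0.0923] [-1.  -0.2  0.4] 0.029967306516741843
```

View pics/w5c.png

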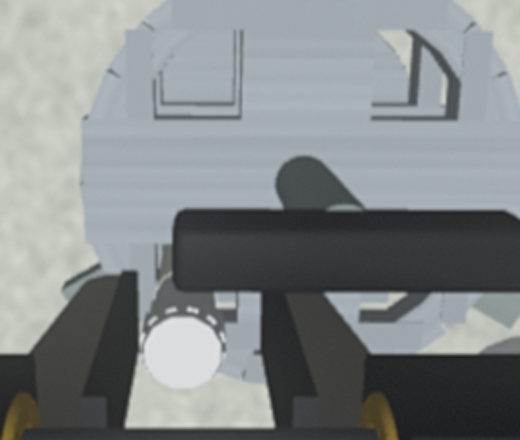

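Request:
{"op": "apply_moves", "data": {"deltas": [[[0, 0, -0.8], [0, 0, 0], -0.3], [[0, 0, -0.8], [0, 0, 0], -0.3], [[0, 0, -0.3], [0, 0, -1], -0.1], [[0, 0, -0.1], [0, 0, -1], -0.1], [[0, 0, -0.1], [0, 0, -1], -0.1], [[0, 0, -0.1], [0, 0, -1], -0.1], [[0, 0, -0.1], [0, 0, -1], -0.1], [[0, 0, -0.1], [0, 0, -1], -0.1]]}}

```text
time_s: 11.45
tool_pos: [0.4764, 0.3155, 0.2125]
orientation: [0.0, 0.262, 0.965, 0.0]
ft_force: [0.4, -0.3, -0.4]
width: 0.0414
finger_force: 0.0
```

Request:
{"op": "apply_moves", "data": {"deltas": [[[-0.55, -0.87, 0], [0, 0, 0], -0.1], [[-0.55, -0.87, 0], [0, 0, 0], -0.1], [[-0.55, -0.87, 0], [0, 0, 0], -0.1], [[-0.55, -0.87, 0], [0, 0, 0], -0.1], [[-0.55, -0.87, 0], [0, 0, 0], -0.1], [[-0.55, -0.87, 0], [0, 0, 0], -0.1], [[-0.55, -0.87, 0], [0, 0, 0], -0.1], [[-0.55, -0.87, 0], [0, 0, 0], -0.1]]}}

```text
time_s: 12.25
tool_pos: [0.4884, -0.0863, 0.2125]
orientation: [0.0, 0.263, 0.965, 0.0]
ft_force: [0.7, 0.1, 0.3]
width: 0.041
finger_force: 0.0
```

Request:
{"op": "apply_moves", "data": {"deltas": [[[0, 0, 0], [0, 0, -1], -0.1], [[0, 0, 0], [0, 0, -1], -0.1], [[0, 0, 0], [0, 0, -1], -0.1], [[0, 0, 0], [0, 0, -1], -0.1], [[0, 0, 0], [0, 0, -1], -0.1], [[0, 0, 0], [0, 0, -1], -0.1], [[0, 0, 0], [0, 0, -0.5], -0.1], [[0, 0, 0], [0, 0, 0], -0.1]]}}

```text
time_s: 13.05
tool_pos: [0.4887, -0.0843, 0.2123]
orientation: [0.0, -0.017, 1.0, -0.0]
ft_force: [-0.8, -0.2, -0.6]
width: 0.0413
finger_force: 0.0
```

```bash
python3 - <<'E'
from h import *
goto(.4905,-.0945,.091,np.radians(92))
K,T,f=wrist("w6");g=cv2.cvtColor(f,cv2.COLOR_RGB2GRAY)
for n,P in dict(B=(.4915,-.0945,.095),C=(.489,-.026,.095)).items():
    u,v=proj(K,T,P)[0].astype(int);m=(g>190).astype(np.uint8);w=np.zeros_like(m);w[max(v-28,0):v+29,max(u-28,0):u+29]=1
    nb,l,s,c=cv2.connectedComponentsWithStats(m*w);i=1+np.argmax(s[1:,4]);print(n,(u,v),s[i].tolist(),c[i].round(1),ray(K,T,c[i],.095).round(4)[:2])
E
```

```text
pos [ 0.4887 -0.0843  0.2123] yaw_y 91.98 q6 -1.78 d [-0.029 -0.206  2.425] turns [[-0.0, 0.0, -0.0], [0.0, 0.0, 36.0]]
B (np.int64(265), np.int64(211)) [237, 183, 57, 57, 1414] [261.  219.5] [ 0.4978 -0.0978]
C (np.int64(359), np.int64(211)) [331, 203, 57, 37, 1264] [360.2 225.6] [ 0.5    -0.0244]
```

Request:
{"op": "apply_moves", "data": {"deltas": [[[-0.04, -0.2, 0.3], [0, 0, 0], -0.1], [[0, 0, 0.6], [0, 0, 0], -0.1], [[0, 0, 0.6], [0, 0, 0], -0.1], [[0, 0, 0.6], [0, 0, 0], -0.1], [[0, 0, 0.3], [0, 0, 0], -0.1], [[0, 0, 0], [0, 0, 0], -0.1], [[0, 0, 0], [0, 0, 0], -1], [[0, 0, 0], [0, 0, 0], -1]]}}

```text
time_s: 13.9
tool_pos: [0.4919, -0.0943, 0.0933]
orientation: [0.001, -0.017, 1.0, -0.0]
ft_force: [-0.7, 0.1, -0.7]
width: 0.0271
finger_force: 0.0
```

Request:
{"op": "apply_moves", "data": {"deltas": [[[0, 0, 0], [0, 0, 0], -1], [[0, 0, 0], [0, 0, 0], -1], [[0, 0, -0.2], [0, 0, 0.5], -1], [[0, 0, -0.6], [0, 0, 1], -1], [[0, 0, -0.8], [0, 0, 1], -1], [[0, 0, -0.8], [0, 0, 1], -1], [[0, 0, -0.8], [0, 0, 1], -1], [[0, 0, -0.6], [0, 0, 1], -1]]}}

```text
time_s: 14.7
tool_pos: [0.4914, -0.0943, 0.2853]
orientation: [0.001, 0.223, 0.975, 0.0]
ft_force: [0.4, -1.6, 0.0]
width: 0.0158
finger_force: 30.0
```

Request:
{"op": "apply_moves", "data": {"deltas": [[[0.37, 0.91, 0], [0, 0, 0], -1], [[0.37, 0.91, 0], [0, 0, 0], -1], [[0.37, 0.91, 0], [0, 0, 0], -1], [[0.37, 0.91, 0], [0, 0, 0], -1], [[0.37, 0.91, 0], [0, 0, 0], -1], [[0.37, 0.91, 0], [0, 0, 0], -1], [[0.37, 0.91, 0], [0, 0, 0], -1], [[0.37, 0.91, 0], [0, 0, 0], -1]]}}

```text
time_s: 15.5
tool_pos: [0.5142, 0.3001, 0.2827]
orientation: [0.0, 0.221, 0.975, 0.0]
ft_force: [0.2, -1.1, -0.2]
width: 0.016
finger_force: 30.0
```

Request:
{"op": "apply_moves", "data": {"deltas": [[[0.37, 0.91, 0], [0, 0, 1], -1], [[0, 0, 0], [0, 0, 1], -1], [[0, 0, 0], [0, 0, 1], -1], [[0, 0, 0.3], [0, 0, 1], -1], [[0, 0, 0.4], [0, 0, 1], -1], [[0, 0, 0.4], [0, 0, 1], -1], [[0, 0, 0], [0, 0, 1], -1], [[0, 0, 0], [0, 0, 0], -1]]}}

```text
time_s: 16.3
tool_pos: [0.5171, 0.3469, 0.2268]
orientation: [-0.0, 0.505, 0.863, -0.0]
ft_force: [0.1, -0.1, 0.8]
width: 0.0159
finger_force: 30.0
```

```bash
cat >> h.py <<'E'
def capoff(K,T,f,dz):
    "offset of held tube's cap top in the tool frame, cap top dz behind the TCP"
    g=cv2.cvtColor(f,cv2.COLOR_RGB2GRAY);m=(g>205).astype(np.uint8);w=np.zeros_like(m);w[245:300,255:308]=1
    n,l,s,c=cv2.connectedComponentsWithStats(m*w);i=1+np.argmax(s[1:,4]);t=tool();z=t[2,3]+dz
    print("cap",s[i].tolist(),c[i].round(1));P=ray(K,T,c[i],z);o=(t[:3,:3].T@(P-t[:3,3]));print("tool offset",o.round(4));return o
E
python3 - <<'E'
from h import *
d=np.load("w3.npz")
K,T,f=wrist("w7");
for l in("carrier_handle","carrier_middle"):print(l,[(round(d["p"],2),[round(x) for x in d["position"]]) for d in arm.boxes_of(l,"wrist")])
capoff(K,T,f,.002);goto(.5191,.3452,.1,np.radians(29.5))
cv2.imwrite("pics/w7c.png",cv2.resize(f[:320,130:430,::-1],None,fx=2,fy=1.8,interpolation=2))
E
```

```text
carrier_handle [(0.77, [248, 165]), (0.49, [282, 381])]
carrier_middle [(0.17, [282, 373])]
cap [262, 265, 36, 26, 187] [278.5 273.9]
tool offset [ 0.0022 -0.0011 -0.002 ]
pos [0.5177 0.3473 0.2279] yaw_y 29.58 q6 0.07 d [-4.900e-02  1.000e-03  2.558e+00] turns [[0.01, -0.0, 0.02], [0.0, 0.02, -35.98]]
```

View pics/w7c.png

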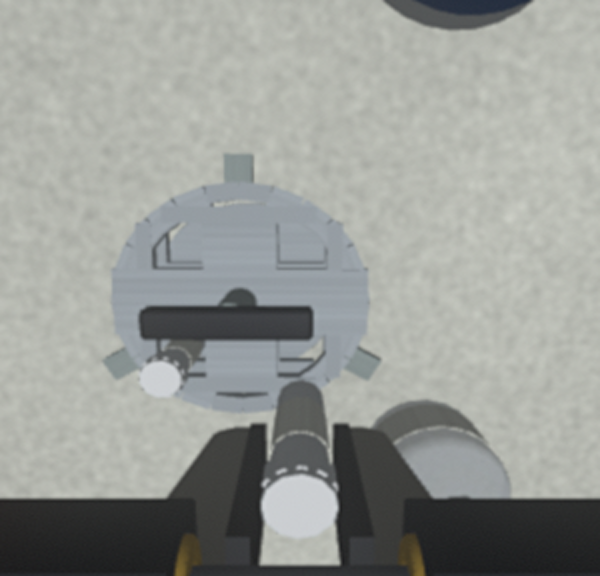

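```bash
python3 - <<'E'
from h import *
d=np.load("w7.npz");K,T,f=d["mtx"],d["T"],d["f"];t=tool()
a,b=[ray(K,T,p,.123)[:2] for p in((200,179.5),(286.5,179.5))];e=b-a;c=(a+b)/2;print(np.degrees(np.arctan(e[1]/e[0])),c,np.linalg.norm(e))
for z in(-.001,-.004):
  o=t[:3,:3].T@(ray(K,T,(280,281),t[2,3]-z)-t[:3,3]);print(z,o.round(4))
o=t[:3,:3].T@(ray(K,T,(280,211.7),t[2,3]-.0875)-t[:3,3]);print("footfar",o.round(4))
th=np.arctan(e[1]/e[0])
for n,z in(("hole",.06),):
  h=c+R.from_euler('z',th).as_matrix()[:2,:2]@[.026,-.026];print(h,(t[:3,:3].T@(np.array([*h,z])-t[:3,3])).round(4))
E
```

```text
29.411427679113853 [0.48427219 0.35499568] 0.058823560562252
-0.001 [-0.0015 -0.0005 -0.001 ]
-0.004 [-0.     -0.0005 -0.004 ]
footfar [ 0.0051 -0.0004  0.0875]
[0.51968922 0.34511468] [-0.0028  0.0005  0.1679]
```

Request:
{"op": "apply_moves", "data": {"deltas": [[[-0.03, 0.02, 0.4], [0, 0, 0], -1], [[0, 0, 0.4], [0, 0, 0], -1], [[0, 0, 0.3], [0, 0, 0], -1], [[0, 0, 0.2], [0, 0, 0], -1], [[0, 0, 0.2], [0, 0, 0], -1], [[0, 0, 0.2], [0, 0, 0], -1], [[0, 0, 0.1], [0, 0, 0], -1], [[0, 0, 0], [0, 0, 0], -1]]}}

```text
time_s: 17.25
tool_pos: [0.5188, 0.3461, 0.1365]
orientation: [-0.0, 0.504, 0.864, -0.0]
ft_force: [-0.0, -0.6, 0.2]
width: 0.0161
finger_force: 30.0
```

Request:
{"op": "apply_moves", "data": {"deltas": [[[0, 0, 0.2], [0, 0, 0], -1], [[0, 0, 0.2], [0, 0, 0], -1], [[0, 0, 0.2], [0, 0, 0], -1], [[0, 0, 0.2], [0, 0, 0], -1], [[0, 0, 0], [0, 0, 0], -1], [[0, 0, 0], [0, 0, 0], -0.4], [[0, 0, 0], [0, 0, 0], -0.35], [[0, 0, 0], [0, 0, 0], -0.35]]}}

```text
time_s: 18.05
tool_pos: [0.5194, 0.3465, 0.0977]
orientation: [0.0, 0.504, 0.864, 0.0]
ft_force: [0.0, -0.3, 0.7]
width: 0.03
finger_force: 0.0
```

```bash
python3 - <<'E'
from h import *
K,T,f=wrist("w8");print(arm.sense()["width"]);t=tool()
g=cv2.cvtColor(f,cv2.COLOR_RGB2GRAY);m=(g>205).astype(np.uint8);w=np.zeros_like(m);w[240:320,240:320]=1
n,l,s,c=cv2.connectedComponentsWithStats(m*w);i=1+np.argmax(s[1:,4]);print(s[i],c[i],t[:3,3].round(4),ray(K,T,c[i],.096))
E
```

```text
0.029898895802937777
[259 261  37  35 953] [277.12486884 278.03672613] [0.5193 0.3464 0.0977] [0.51943102 0.34438117 0.096     ]
```

Request:
{"op": "apply_moves", "data": {"deltas": [[[0, 0, -0.8], [0, 0, 0], -0.3], [[0, 0, -0.8], [0, 0, 0], -0.3], [[0, 0, -0.3], [0, 0, -1], -0.1], [[0, 0, -0.1], [0, 0, -1], -0.1], [[0, 0, -0.1], [0, 0, -1], -0.1], [[0, 0, -0.1], [0, 0, -1], -0.1], [[0, 0, 0], [0, 0, -1], -0.1], [[0, 0, 0], [0, 0, -1], -0.1]]}}

```text
time_s: 18.9
tool_pos: [0.5192, 0.3464, 0.2078]
orientation: [0.0, 0.262, 0.965, 0.0]
ft_force: [-0.2, 0.7, 0.0]
width: 0.0413
finger_force: 0.0
```

Request:
{"op": "apply_moves", "data": {"deltas": [[[-0.41, -0.84, 0], [0, 0, 0], -0.1], [[-0.41, -0.84, 0], [0, 0, 0], -0.1], [[-0.41, -0.84, 0], [0, 0, 0], -0.1], [[-0.41, -0.84, 0], [0, 0, 0], -0.1], [[-0.41, -0.84, 0], [0, 0, 0], -0.1], [[-0.41, -0.84, 0], [0, 0, 0], -0.1], [[-0.41, -0.84, 0], [0, 0, 0], -0.1], [[-0.41, -0.84, 0], [0, 0, 0], -0.1]]}}

```text
time_s: 19.7
tool_pos: [0.4892, -0.0282, 0.2078]
orientation: [0.001, 0.263, 0.965, 0.0]
ft_force: [1.1, -0.4, -0.2]
width: 0.0415
finger_force: 0.0
```

Request:
{"op": "apply_moves", "data": {"deltas": [[[0, 0, 0], [0, 0, -1], -0.1], [[0, 0, 0], [0, 0, -1], -0.1], [[0, 0, 0], [0, 0, -1], -0.1], [[0, 0, 0], [0, 0, -1], -0.1], [[0, 0, 0], [0, 0, -1], -0.1], [[0, 0, 0], [0, 0, -1], -0.1], [[0, 0, 0], [0, 0, -0.5], -0.1], [[0, 0, 0], [0, 0, 0], -0.1]]}}

```text
time_s: 20.5
tool_pos: [0.4896, -0.0265, 0.2076]
orientation: [0.0, -0.017, 1.0, -0.0]
ft_force: [0.0, -0.0, -0.4]
width: 0.0411
finger_force: 0.0
```

```bash
python3 - <<'E'
from h import *
goto(.4905,-.026,.091,np.radians(92))
E
```

```text
pos [ 0.4896 -0.0265  0.2076] yaw_y 91.98 q6 -1.66 d [-0.016  0.009  2.331] turns [[-0.0, 0.01, -0.0], [0.01, 0.0, 36.0]]
```

Request:
{"op": "apply_moves", "data": {"deltas": [[[-0.02, 0, 0.6], [0, 0, 0], -0.1], [[0, 0, 0.6], [0, 0, 0], -0.1], [[0, 0, 0.6], [0, 0, 0], -0.1], [[0, 0, 0.5], [0, 0, 0], -0.1], [[0, 0, 0], [0, 0, 0], -0.1], [[0, 0, 0], [0, 0, 0], -1], [[0, 0, 0], [0, 0, 0], -1], [[0, 0, 0], [0, 0, 0], -1]]}}

```text
time_s: 21.3
tool_pos: [0.4915, -0.0265, 0.0936]
orientation: [0.001, -0.017, 1.0, -0.0]
ft_force: [-0.3, -0.5, 0.5]
width: 0.0195
finger_force: 0.0
```

Request:
{"op": "apply_moves", "data": {"deltas": [[[0, 0, 0], [0, 0, 0], -1], [[0, 0, 0], [0, 0, 0], -1], [[0, 0, -0.2], [0, 0, 0.5], -1], [[0, 0, -0.6], [0, 0, 1], -1], [[0, 0, -0.8], [0, 0, 1], -1], [[0, 0, -0.8], [0, 0, 1], -1], [[0, 0, -0.6], [0, 0, 1], -1], [[0, 0, 0], [0, 0, 1], -1]]}}

```text
time_s: 22.1
tool_pos: [0.4928, -0.0266, 0.247]
orientation: [0.004, 0.223, 0.975, 0.001]
ft_force: [0.7, 0.2, -0.0]
width: 0.0158
finger_force: 30.0
```

Request:
{"op": "apply_moves", "data": {"deltas": [[[0.51, 0.84, 0], [0, 0, 0], -1], [[0.51, 0.84, 0], [0, 0, 0], -1], [[0.51, 0.84, 0], [0, 0, 0], -1], [[0.51, 0.84, 0], [0, 0, 0], -1], [[0.51, 0.84, 0], [0, 0, 0], -1], [[0.51, 0.84, 0], [0, 0, 0], -1], [[0.51, 0.84, 0], [0, 0, 0], -1], [[0.51, 0.84, 0], [0, 0, 0], -1]]}}

```text
time_s: 22.9
tool_pos: [0.4507, 0.3667, 0.2427]
orientation: [0.0, 0.221, 0.975, 0.0]
ft_force: [1.2, -1.1, 0.7]
width: 0.016
finger_force: 30.0
```

Request:
{"op": "apply_moves", "data": {"deltas": [[[0, 0, 0], [0, 0, 1], -1], [[0, 0, 0], [0, 0, 1], -1], [[0, 0, 0], [0, 0, 1], -1], [[0, 0, 0], [0, 0, 1], -1], [[0, 0, 0], [0, 0, 1], -1], [[0, 0, 0], [0, 0, 1], -1], [[0, 0, 0], [0, 0, 1], -1], [[0, 0, 0], [0, 0, 0], -1]]}}

```text
time_s: 23.7
tool_pos: [0.4513, 0.3647, 0.2425]
orientation: [0.0, 0.505, 0.863, 0.0]
ft_force: [-0.4, 0.4, -0.3]
width: 0.0159
finger_force: 30.0
```

```bash
python3 - <<'E'
from h import *
K,T,f=wrist("w9");t=tool();print(arm.sense()["width"])
for l in("carrier_handle","carrier_middle"):print(l,[(round(d["p"],2),[round(x) for x in d["position"]]) for d in arm.boxes_of(l,"wrist")])
goto(.4489,.3648,.1,np.radians(29.5))
print(proj(K,T,[[.4843,.355,.123],[.4843+.0261,.355+.0147,.123],[.4843-.0261,.355-.0147,.123]]).round(0).tolist())
cv2.imwrite("pics/w9c.png",cv2.resize(f[100:400,180:430,::-1],None,fx=2,fy=2,interpolation=2))
E
```

```text
0.01609110705688383
carrier_handle [(0.57, [334, 194]), (0.44, [301, 387])]
carrier_middle [(0.9, [335, 194])]
pos [0.4513 0.3647 0.2424] yaw_y 29.58 q6 0.16 d [ 0.026 -0.041  2.847] turns [[0.0, -0.0, 0.02], [0.0, 0.0, -35.98]]
[[311.0, 239.0], [351.0, 239.0], [271.0, 239.0]]
```

View pics/w9c.png

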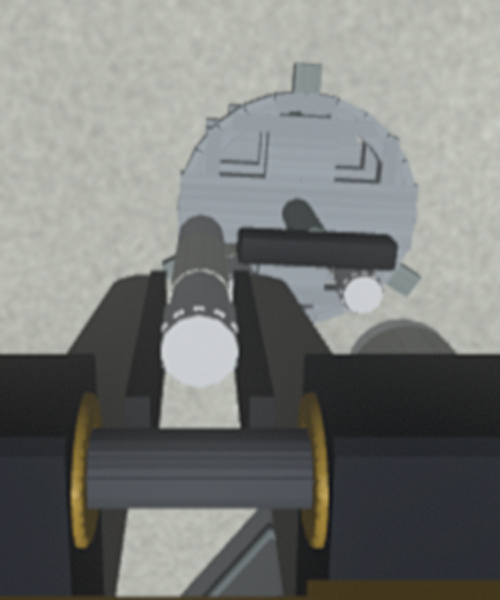

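The carrier has been knocked aside. Its handle now runs from about (299,223.5) to (379,225.5) and the tubes are still in it, so I'm recomputing its position.

```bash
python3 - <<'E'
from h import *
d=np.load("w9.npz");K,T,f=d["mtx"],d["T"],d["f"];t=tool()
a,b=[ray(K,T,p,.123)[:2] for p in((299,223.3),(379,225.3))];e=b-a;c=(a+b)/2;th=np.arctan(e[1]/e[0]);print(np.degrees(th),c,np.linalg.norm(e))
print("plate c",ray(K,T,(297.5/2+180,205/2+100),.06)[:2])
print("cap",(t[:3,:3].T@(ray(K,T,(279.5,276),t[2,3]+.0025)-t[:3,3])).round(4))
print("footfar",(t[:3,:3].T@(ray(K,T,(280,207.5),t[2,3]-.0875)-t[:3,3])).round(4))
for s in((-.026,.026),(.026,.026),(-.026,-.026)):
  h=c+R.from_euler('z',th).as_matrix()[:2,:2]@s;print(s,h.round(4),(t[:3,:3].T@(np.array([*h,.06])-t[:3,3])).round(4),proj(K,T,[*h,.06])/1)
E
```

```text
27.905252177689473 [0.49655995 0.37494055] 0.059668194036508665
plate c [0.49616041 0.37671586]
cap [ 0.001  -0.     -0.0025]
footfar [0.0076 0.0004 0.0875]
(-0.026, 0.026) [0.4614 0.3857] [0.0133 0.0192 0.1824] [[300.71778023 175.34225515]]
(0.026, 0.026) [0.5074 0.4101] [0.0118 0.0711 0.1824] [[358.83228699 176.84937767]]
(-0.026, -0.026) [0.4858 0.3398] [-0.0386  0.0177  0.1824] [[298.4705923  230.91332822]]
```

Request:
{"op": "apply_moves", "data": {"deltas": [[[0.26, 0.38, 0], [0, 0, 0.32], -1], [[0, 0, 0.4], [0, 0, 0], -1], [[0, 0, 0.5], [0, 0, 0], -1], [[0, 0, 0.3], [0, 0, 0], -1], [[0, 0, 0.2], [0, 0, 0], -1], [[0, 0, 0.2], [0, 0, 0], -1], [[0, 0, 0.2], [0, 0, 0], -1], [[0, 0, 0.2], [0, 0, 0], -1]]}}

```text
time_s: 24.65
tool_pos: [0.4618, 0.3856, 0.142]
orientation: [0.0, 0.516, 0.857, 0.0]
ft_force: [0.1, -0.2, 0.3]
width: 0.0161
finger_force: 30.0
```

Request:
{"op": "apply_moves", "data": {"deltas": [[[0, 0, 0.1], [0, 0, 0], -1], [[0, 0, 0], [0, 0, 0], -1]]}}

```text
time_s: 24.85
tool_pos: [0.4612, 0.3851, 0.1365]
orientation: [-0.0, 0.516, 0.856, -0.001]
ft_force: [-0.3, 0.2, 0.4]
width: 0.0158
finger_force: 30.0
```

Inside the top plate with no force. I'll continue down and release.

Request:
{"op": "apply_moves", "data": {"deltas": [[[0, 0, 0.2], [0, 0, 0], -1], [[0, 0, 0.2], [0, 0, 0], -1], [[0, 0, 0.2], [0, 0, 0], -1], [[0, 0, 0.2], [0, 0, 0], -1], [[0, 0, 0], [0, 0, 0], -1], [[0, 0, 0], [0, 0, 0], -0.4], [[0, 0, 0], [0, 0, 0], -0.35], [[0, 0, 0], [0, 0, 0], -0.35]]}}

```text
time_s: 25.65
tool_pos: [0.4618, 0.3856, 0.0977]
orientation: [0.0, 0.516, 0.856, 0.0]
ft_force: [0.6, 0.4, 0.2]
width: 0.0298
finger_force: 0.0
```

```bash
python3 - <<'E'
from h import *
K,T,f=wrist("w10");print(arm.sense()["width"]);t=tool()
g=cv2.cvtColor(f,cv2.COLOR_RGB2GRAY);m=(g>205).astype(np.uint8);w=np.zeros_like(m);w[240:320,240:320]=1
n,l,s,c=cv2.connectedComponentsWithStats(m*w);i=1+np.argmax(s[1:,4]);print(s[i],c[i],t[:3,3].round(4),ray(K,T,c[i],.096))
E
```

```text
0.03026132708663513Traceback (most recent call last):
  File "<stdin>", line 4, in <module>
    return _wrapfunc(a, 'argmax', axis=axis, out=out, **kwds)
    return bound(*args, **kwds)
ValueError: attempt to get argmax of an empty sequence
```

```bash
python3 - <<'E'
from h import *
d=np.load("w10.npz");K,T,f=d["mtx"],d["T"],d["f"]
g=cv2.cvtColor(f,cv2.COLOR_RGB2GRAY);print(g[240:320:8,240:320:6])
for th in(150,170,190):
  m=(g>th).astype(np.uint8);w=np.zeros_like(m);w[235:320,236:320]=1
  n,l,s,c=cv2.connectedComponentsWithStats(m*w);
  for i in range(1,n):
    if s[i,4]>150:print(th,s[i].tolist(),c[i].round(1),ray(K,T,c[i],.096).round(4))
E
```

```text
[[ 50  48 146 146 140  87  86  85  83  75 107 148  42  44]
 [ 49  48 146 146 107  86  84  85  84 117 110 148  42  45]
 [ 44  44 146 147  84 141 195 192 135  84 129 151  42  44]
 [ 45  44 145 125 197 195 195 194 196 197 145 150  41  41]
 [ 42  43 147 159 196 195 194 195 194 194 153 150  40  42]
 [ 42  40 147 146 196 194 194 194 195 195 148 147  45  42]
 [ 39  73 149 149 150 161 190 188 159 151 151 151 106  39]
 [ 39 146 151 151 151 152 151 151 151 150 150 150 151  41]
 [ 39 152 151 153 153 153 153 152 153 152 153 152 153  35]
 [ 33 147 147 148 147 147 148 146 146 147 147 146 145  41]]
150 [251, 255, 58, 37, 1157] [279.  272.3] [0.4613 0.3862 0.096 ]
150 [247, 295, 68, 13, 439] [284.6 300.8] [0.4697 0.3756 0.096 ]
170 [260, 255, 38, 35, 1000] [278.7 272. ] [0.4611 0.3863 0.096 ]
190 [261, 255, 36, 34, 912] [278.7 271.9] [0.4611 0.3864 0.096 ]
```

Request:
{"op": "apply_moves", "data": {"deltas": [[[0, 0, -0.8], [0, 0, 0], -0.3], [[0, 0, -0.8], [0, 0, 0], -0.3], [[0, 0, -0.8], [0, 0, 0], 0.2], [[0, 0, -0.8], [0, 0, 0], 0.2], [[-0.8, 0.08, 0], [0, 0, 0], 0.2], [[-0.8, 0.08, 0], [0, 0, 0], 0.2], [[-0.8, 0.08, 0], [0, 0, 0], 0.2], [[-0.8, 0.08, 0], [0, 0, 0], 0.2]]}}

```text
time_s: 26.5
tool_pos: [0.5511, 0.2501, 0.2578]
orientation: [0.0, 0.516, 0.857, 0.0]
ft_force: [0.8, 0.2, 1.2]
width: 0.0554
finger_force: 0.0
```

Request:
{"op": "apply_moves", "data": {"deltas": [[[-0.8, 0.08, 0], [0, 0, 0], 0.2], [[-0.8, 0.08, 0], [0, 0, 0], 0.2], [[-0.8, 0.08, 0], [0, 0, 0], 0.2], [[-0.8, 0.08, 0], [0, 0, 0], 0.2], [[-0.8, 0.08, 0], [0, 0, 0], 0.2], [[-0.8, 0.08, 0], [0, 0, 0], 0.2], [[0, 0, 0], [0, 0, 0], 0.2]]}}

```text
time_s: 27.2
tool_pos: [0.6859, 0.0463, 0.2573]
orientation: [0.001, 0.518, 0.856, -0.0]
ft_force: [0.0, 0.3, 0.0]
width: 0.0551
finger_force: 0.0
```

```bash
python3 - <<'E'
from h import *
K,T,f=wrist("w11");t=tool();goto(.659,.102,.156,np.radians(28))
b=[(round(d["p"],2),[round(x) for x in d["position"]]) for d in arm.boxes_of("cap_knob","wrist")];print(b)
for l in("case","slot","well_left"):print(l,[(round(d["p"],2),[round(x) for x in d["position"]]) for d in arm.boxes_of(l,"wrist")])
g=cv2.cvtColor(f,cv2.COLOR_RGB2GRAY)
print("exp",proj(K,T,[[.659,.102,.163],[.659,.102,.127]]).round(0).tolist())
m=(g[:235]<45).astype(np.uint8);n,l,s,c=cv2.connectedComponentsWithStats(m)
for i in range(1,n):
  if s[i,4]>100:print(s[i].tolist(),c[i].round(1),ray(K,T,c[i],.163).round(4))
E
```

```text
pos [0.6845 0.0484 0.2571] yaw_y 27.67 q6 -0.41 d [1.188 0.046 2.022] turns [[0.0, 0.0, -0.07], [0.0, -0.0, 35.93]]
[(0.82, [282, 112])]
case [(0.72, [302, 218])]
slot [(0.77, [300, 214])]
well_left [(0.58, [302, 220])]
exp [[283.0, 121.0], [282.0, 120.0]]
[2, 159, 20, 21, 227] [ 11.3 168.8] [ 0.5173 -0.0063  0.163 ]
[0, 192, 12, 17, 106] [  4.7 199.6] [ 0.5198 -0.0281  0.163 ]
```

View pics/w11.png

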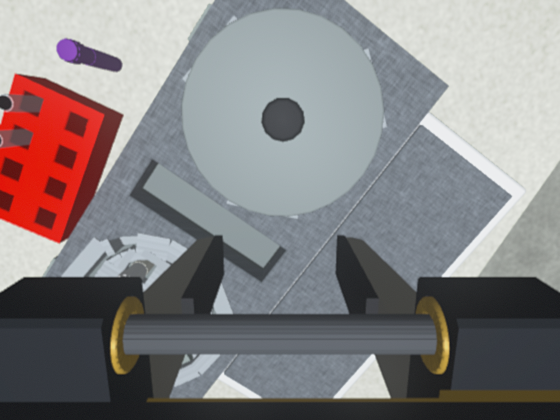

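The view shows the cap knob at (283,119.5), the slot with corners (150,160), (285,248), (263,281) and (130,192), and a deck corner at (448,86). The knob is where I estimated it.

```bash
python3 - <<'E'
from h import *
d=np.load("w11.npz");K,T,f=d["mtx"],d["T"],d["f"]
print("knob",ray(K,T,(283,119.5),.163).round(4)[:2])
q=np.array([ray(K,T,p,.12)[:2] for p in((150,160),(285,248),(263,281),(130,192))]);print(q.round(4).tolist())
e=(q[1]-q[0]+q[2]-q[3])/2;e2=(q[0]-q[3]+q[1]-q[2])/2;print("slot c",q.mean(0).round(4),np.linalg.norm(e),np.linalg.norm(e2),"yaw",np.degrees(np.arctan2(e[1],e[0])),np.degrees(np.arctan2(e2[1],e2[0]))-90)
# deck lines: edges
g=cv2.cvtColor(f,cv2.COLOR_RGB2GRAY)
print("deck corner",ray(K,T,(448,86),.12)[:2].round(4))
b=[ray(K,T,p,.12)[:2] for p in((448,86),(345,0))];e=b[0]-b[1];print("end edge yaw",np.degrees(np.arctan2(e[1],e[0])))
goto(*ray(K,T,(283,119.5),.163)[:2],.157,np.radians(28))
E
```

```text
knob [0.6588 0.1031]
[[0.5838, 0.0292], [0.7081, 0.0141], [0.7055, -0.0199], [0.5798, -0.0011]]
slot c [0.6443 0.0056] 0.12616503378590585 0.032276566493267725 yaw -7.732323916564046 -5.892365309220054
deck corner [0.7547 0.1795]
end edge yaw -8.525188470459293
pos [0.6831 0.0515 0.2573] yaw_y 27.91 q6 -0.41 d [1.138 0.052 2.007] turns [[-0.0, -0.0, -0.02], [-0.01, 0.0, 35.98]]
```

```bash
python3 - <<'E'
from h import *
for c,seed in(("scene",(181,348)),("side",(322,170))):
    f=cv2.imread(f"pics/{c}0.png");K,T=cam(c);f=cv2.GaussianBlur(f,(3,3),0)
    m=np.zeros((422,562),np.uint8);cv2.floodFill(f.copy(),m,seed,0,(9,9,9),(9,9,9),8|cv2.FLOODFILL_MASK_ONLY|cv2.FLOODFILL_FIXED_RANGE|(255<<8))
    m=cv2.morphologyEx(m,cv2.MORPH_CLOSE,np.ones((7,7)))[1:-1,1:-1]
    cs,_=cv2.findContours(m,0,2);k=max(cs,key=cv2.contourArea);h=cv2.convexHull(k)
    for z in(.004,.018):
        P=np.array([ray(K,T,p,z)[:2] for p in h[:,0]],np.float32);print(c,z,cv2.minAreaRect(P),cv2.contourArea(h))
    print(cv2.approxPolyDP(h,5,True)[:,0].tolist())
E
```

```text
scene 0.004 ((0.45707690715789795, -0.3679584860801697), (0.17751623690128326, 0.18313008546829224), 4.91818380355835) 5518.0
scene 0.018 ((0.4624611437320709, -0.3701683282852173), (0.17508754134178162, 0.1806246042251587), 4.918173313140869) 5518.0
[[172, 299], [229, 329], [189, 396], [128, 361]]
side 0.004 ((0.46078330278396606, -0.37191760540008545), (0.18193604052066803, 0.1684964895248413), 5.10133695602417) 1606.5
side 0.018 ((0.46084338426589966, -0.3496081829071045), (0.17798663675785065, 0.16483883559703827), 5.101338863372803) 1606.5
[[344, 157], [349, 183], [291, 181], [290, 153]]
```

Request:
{"op": "apply_moves", "data": {"deltas": [[[0.6, 0.05, 0.2], [0, 0, 0], 0.2], [[0.54, 0, 0.5], [0, 0, 0], 0.2], [[0, 0, 0.6], [0, 0, 0], 0.2], [[0, 0, 0.5], [0, 0, 0], 0.2], [[0, 0, 0.2], [0, 0, 0], 0.2], [[0, 0, 0], [0, 0, 0], -1], [[0, 0, 0], [0, 0, 0], -1], [[0, 0, 0], [0, 0, 0], -1]]}}

```text
time_s: 28.25
tool_pos: [0.6602, 0.1022, 0.1588]
orientation: [0.001, 0.516, 0.856, 0.001]
ft_force: [-0.1, 0.1, 0.5]
width: 0.0335
finger_force: 0.0
```

Request:
{"op": "apply_moves", "data": {"deltas": [[[0, 0, 0], [0, 0, 0], -1], [[0, 0, 0], [0, 0, 0], -1], [[0, 0, -0.2], [0, 0, 0], -1], [[0, 0, -0.4], [0, 0, 0], -1], [[0, 0, -0.6], [0, 0, 0], -1], [[0, 0, -0.6], [0, 0, 0], -1], [[0, 0, 0], [0, 0, 0], -1]]}}

```text
time_s: 28.95
tool_pos: [0.6616, 0.1022, 0.2524]
orientation: [0.003, 0.516, 0.856, 0.002]
ft_force: [1.4, 0.1, -0.6]
width: 0.0271
finger_force: 30.0
```

```bash
python3 - <<'E'
from h import *
goto(.458,-.366,.16,np.radians(-10));s=arm.sense();print(s["ft_force"],s["moment"],s["width"],s["q"].round(2))
E
```

```text
pos [0.6616 0.1022 0.2524] yaw_y 27.84 q6 -0.33 d [-6.375 -7.987  1.806] turns [[0.09, 0.0, 7.57], [-0.0, 0.11, -28.43]]
[ 1.38617371  0.10096294 -0.56645193] [-0.03436879  0.00684482 -0.00084378] 0.02712680418453055 [ 0.15  0.41  1.52  0.    1.2  -0.33]
```

Request:
{"op": "apply_moves", "data": {"deltas": [[[-0.58, -0.726, 0], [0, 0, 0], -1], [[-0.58, -0.726, 0], [0, 0, 0], -1], [[-0.58, -0.726, 0], [0, 0, 0], -1], [[-0.58, -0.726, 0], [0, 0, 0], -1], [[-0.58, -0.726, 0], [0, 0, 0], -1], [[-0.58, -0.726, 0], [0, 0, 0], -1], [[-0.58, -0.726, 0], [0, 0, 0], -1], [[-0.58, -0.726, 0], [0, 0, 0], -1]]}}

```text
time_s: 29.75
tool_pos: [0.5094, -0.2402, 0.2465]
orientation: [-0.0, 0.516, 0.856, -0.0]
ft_force: [-0.4, -0.1, -0.6]
width: 0.0274
finger_force: 30.0
```

Request:
{"op": "apply_moves", "data": {"deltas": [[[-0.58, -0.726, 0], [0, 0, 0], -1], [[-0.58, -0.726, 0], [0, 0, 0], -1], [[-0.58, -0.726, 0], [0, 0, 0], -1], [[0, 0, 0], [0, 0, 0], -1], [[0, 0, 0], [0, 0, 0], -1]]}}

```text
time_s: 30.25
tool_pos: [0.4544, -0.367, 0.2463]
orientation: [-0.001, 0.517, 0.856, 0.0]
ft_force: [-0.5, 0.0, -0.9]
width: 0.0276
finger_force: 30.0
```

```bash
python3 - <<'E'
from h import *
goto(.458,-.366,.0495,np.radians(27.84));s=arm.sense();print(s["width"])
K,T,f=wrist("w12")
print([(round(d["p"],2),[round(x) for x in d["position"]]) for d in arm.boxes_of("tray","wrist")])
c=np.array([.458,-.366]);M=R.from_euler('z',np.radians(5)).as_matrix()[:2,:2]
print(proj(K,T,[[*(c+M@[a,b]),.018] for a,b in((-.095,-.095),(.095,-.095),(.095,.095),(-.095,.095))]).round(0).tolist())
E
```

```text
pos [ 0.4544 -0.367   0.2463] yaw_y 27.7 q6 -1.17 d [-0.021  0.075  3.937] turns [[-0.0, -0.02, -0.03], [-0.03, 0.0, 35.97]]
0.027564033602167522
[(0.69, [265, 90])]
[[165.0, 230.0], [329.0, 293.0], [409.0, 132.0], [229.0, 52.0]]
```

View pics/w12.png

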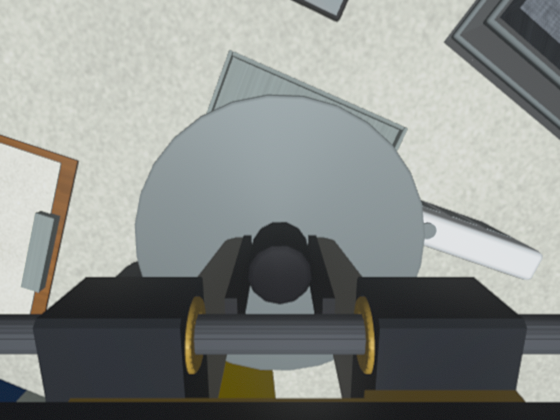

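The tray's far rim corners at (231,51) and (406,129) match my prediction, and the cap is held level.

Request:
{"op": "apply_moves", "data": {"deltas": [[[-0.02, 0.07, 0.6], [0, 0, 0], -1], [[0, 0, 0.7], [0, 0, 0], -1], [[0, 0, 0.7], [0, 0, 0], -1], [[0, 0, 0.7], [0, 0, 0], -1], [[0, 0, 0.6], [0, 0, 0], -1], [[0, 0, 0.3], [0, 0, 0], -1], [[0, 0, 0.15], [0, 0, 0], -1], [[0, 0, 0], [0, 0, 0], -1]]}}

```text
time_s: 31.15
tool_pos: [0.4592, -0.3653, 0.0595]
orientation: [-0.0, 0.516, 0.857, 0.0]
ft_force: [-0.9, -0.5, -1.6]
width: 0.0273
finger_force: 30.0
```

Request:
{"op": "apply_moves", "data": {"deltas": [[[0, 0, 0.1], [0, 0, 0], -1], [[0, 0, 0.06], [0, 0, 0], -1], [[0, 0, 0], [0, 0, 0], -1]]}}

```text
time_s: 31.45
tool_pos: [0.459, -0.3661, 0.0521]
orientation: [0.0, 0.516, 0.856, -0.0]
ft_force: [-0.3, -0.1, -0.9]
width: 0.0276
finger_force: 30.0
```

Request:
{"op": "apply_moves", "data": {"deltas": [[[0, 0, 0.04], [0, 0, 0], -1], [[0, 0, 0], [0, 0, 0], -1], [[0, 0, 0], [0, 0, 0], 0], [[0, 0, 0], [0, 0, 0], 0], [[0, 0, 0], [0, 0, 0], 0], [[0, 0, -0.6], [0, 0, 0], 0], [[0, 0, -0.8], [0, 0, 0], 0], [[0, 0, -0.8], [0, 0, 0], 0]]}}

```text
time_s: 32.25
tool_pos: [0.4585, -0.3656, 0.1606]
orientation: [-0.001, 0.516, 0.856, 0.0]
ft_force: [0.4, -0.9, -0.0]
width: 0.0461
finger_force: 0.0
```

Request:
{"op": "apply_moves", "data": {"deltas": [[[0, 0, -0.8], [0, 0, 0], 0], [[0, 0, -0.6], [0, 0, 0], 0], [[0, 0, 0], [0, 0, 0], 0]]}}

```text
time_s: 32.55
tool_pos: [0.4608, -0.3674, 0.2346]
orientation: [0.004, 0.516, 0.856, -0.001]
ft_force: [1.0, -0.1, 0.3]
width: 0.0462
finger_force: 0.0
```

```bash
python3 - <<'E'
from h import *
K,T,f=wrist("w13");print(tool()[:3,3].round(4),arm.sense()["width"])
for l in("cap_knob","pack_mid","tray"):print(l,[(round(d["p"],2),[round(x) for x in d["position"]],ray(K,T,d["position"],.053)[:2].round(3)) for d in arm.boxes_of(l,"wrist")])
g=cv2.cvtColor(f,cv2.COLOR_RGB2GRAY)
# knob blob
u,v=proj(K,T,[.459,-.366,.053])[0];print("exp knob top",u,v)
w=g[int(v)-40:int(v)+40,int(u)-45:int(u)+45];m=(w<75).astype(np.uint8);n,l,s,c=cv2.connectedComponentsWithStats(m)
for i in range(1,n):
  if s[i,4]>150:
    p=c[i]+[int(u)-45,int(v)-40];print(s[i].tolist(),p.round(1),ray(K,T,p,.053)[:2].round(4))
# pack top: bright white
print("exp pack",proj(K,T,[[.575,-.335,.1],[.677,-.321,.1],[.62,-.326,.1]]).round(0).tolist())
hsv=cv2.cvtColor(f,cv2.COLOR_RGB2HSV)
for th in(205,215,225):
  m=(g>th).astype(np.uint8);m[:,:360]=0;n,l,s,c=cv2.connectedComponentsWithStats(m)
  for i in range(1,n):
    if s[i,4]>400:
      k=cv2.findContours((l==i).astype(np.uint8),0,2)[0][0];P=np.array([ray(K,T,p,.1)[:2] for p in k[:,0]],np.float32);print(th,s[i].tolist(),c[i].round(0),cv2.minAreaRect(P))
E
```

```text
[ 0.4598 -0.3667  0.232 ] 0.04631318924112971
cap_knob []
pack_mid [(0.65, [456, 236], array([ 0.628, -0.33 ]))]
tray [(0.87, [242, 110], array([ 0.401, -0.321]))]
exp knob top 277.65192652970194 186.53105696959406
[32, 19, 29, 33, 761] [277.6 181.2] [ 0.4567 -0.3618]
exp pack [[425.0, 231.0], [539.0, 272.0], [479.0, 247.0]]
205 [408, 215, 134, 63, 2760] [479. 248.] ((0.6176575422286987, -0.3270626664161682), (0.11053980886936188, 0.019135255366563797), 8.352972984313965)
```

Request:
{"op": "apply_moves", "data": {"deltas": [[[-0.2, 0.79, -0.1], [0, 0, 0], 0], [[-0.2, 0.79, -0.1], [0, 0, 0], 0], [[-0.2, 0.79, -0.1], [0, 0, 0], 0], [[-0.2, 0.79, -0.1], [0, 0, 0], 0], [[-0.2, 0.79, 0], [0, 0, 0], 0], [[0, 0, 0], [0, 0, -1], 0], [[0, 0, 0], [0, 0, -1], 0], [[0, 0, 0], [0, 0, -1], 0]]}}

```text
time_s: 33.55
tool_pos: [0.6565, -0.3171, 0.2469]
orientation: [-0.002, 0.398, 0.917, 0.0]
ft_force: [-0.8, 0.3, 0.4]
width: 0.0464
finger_force: 0.0
```

Request:
{"op": "apply_moves", "data": {"deltas": [[[0, 0, 0], [0, 0, -1], 0], [[0, 0, 0], [0, 0, -1], 0], [[0, 0, 0], [0, 0, -1], 0], [[0, 0, 0], [0, 0, -1], 0], [[0, 0, 0], [0, 0, -1], 0], [[0, 0, 0], [0, 0, -1], 0], [[0, 0, 0], [0, 0, -1], 0], [[0, 0, 0], [0, 0, -1], 0]]}}

```text
time_s: 34.35
tool_pos: [0.6561, -0.3175, 0.2473]
orientation: [-0.002, 0.061, 0.998, 0.001]
ft_force: [0.6, -0.5, 0.1]
width: 0.046
finger_force: 0.0
```

Request:
{"op": "apply_moves", "data": {"deltas": [[[0, 0, 0], [0, 0, -1], 0], [[0, 0, 0], [0, 0, -1], 0], [[0, 0, 0], [0, 0, -1], 0], [[0, 0, 0], [0, 0, 0], 0]]}}

```text
time_s: 34.75
tool_pos: [0.6562, -0.3176, 0.2475]
orientation: [-0.001, -0.069, 0.998, 0.001]
ft_force: [-0.4, -1.0, -0.1]
width: 0.0463
finger_force: 0.0
```

```bash
cat >> h.py <<'E'
def white(K,T,f,P0,z,th,lim=70):
    g=cv2.cvtColor(f,cv2.COLOR_RGB2GRAY);u,v=proj(K,T,[*P0,z])[0].astype(int);m=(g>th).astype(np.uint8);w=np.zeros_like(m);w[max(v-lim,0):v+lim,max(u-lim,0):u+lim]=1
    m=cv2.morphologyEx(m*w,cv2.MORPH_CLOSE,np.ones((3,3)));n,l,s,c=cv2.connectedComponentsWithStats(m)
    for i in range(1,n):
      if s[i,4]>300:
        k=max(cv2.findContours((l==i).astype(np.uint8),0,2)[0],key=cv2.contourArea);Q=np.array([ray(K,T,p,z)[:2] for p in k[:,0]],np.float32);r=cv2.minAreaRect(Q);print(th,(u,v),s[i].tolist(),np.round(r[0],4),np.round(r[1],4),round(r[2],2))
E
python3 - <<'E'
from h import *
K,T,f=wrist("w14");goto(.618,-.327,.1,np.radians(98.3))
print([(round(d["p"],2),[round(x) for x in d["position"]]) for d in arm.boxes_of("pack_mid","wrist")])
for th in(175,190,200,210,220):white(K,T,f,(.618,-.327),.1,th,110)
g=cv2.cvtColor(f,cv2.COLOR_RGB2GRAY);u,v=proj(K,T,[.618,-.327,.1])[0].astype(int);print(g[v-40:v+40:2,u].tolist(),g[v,max(u-100,0):u+100:4].tolist())
E
```

```text
pos [ 0.6563 -0.3176  0.2478] yaw_y 97.74 q6 -2.16 d [ 0.777 -0.088  2.957] turns [[0.02, -0.03, -0.11], [-0.04, -0.03, 35.89]]
[(0.82, [275, 150])]
175 (np.int64(274), np.int64(150)) [164, 40, 220, 220, 28240] [ 0.6273 -0.3304] [0.1698 0.1809] 11.76
175 (np.int64(274), np.int64(150)) [258, 75, 31, 147, 3974] [ 0.6185 -0.3275] [0.1139 0.0227] 8.28
190 (np.int64(274), np.int64(150)) [260, 77, 27, 143, 3300] [ 0.6184 -0.3275] [0.1107 0.0195] 8.2
200 (np.int64(274), np.int64(150)) [263, 114, 23, 105, 2109] [ 0.6313 -0.3255] [0.0828 0.0177] 8.17
[199, 200, 201, 200, 200, 201, 200, 200, 200, 200, 200, 201, 200, 200, 200, 201, 200, 201, 200, 201, 200, 201, 201, 200, 200, 201, 200, 200, 201, 201, 201, 201, 201, 200, 200, 201, 201, 201, 201, 201] [174, 174, 175, 178, 179, 181, 183, 178, 171, 174, 177, 182, 182, 178, 177, 180, 181, 177, 177, 179, 183, 155, 197, 200, 201, 200, 201, 201, 195, 150, 177, 184, 182, 183, 184, 184, 183, 181, 180, 181, 181, 184, 177, 181, 181, 180, 173, 174, 185, 187]
```

Request:
{"op": "apply_moves", "data": {"deltas": [[[0.77, -0.09, 0], [0, 0, -0.09], 0], [[0, 0, 0.4], [0, 0, 0], 0], [[0, 0, 0.6], [0, 0, 0], 0], [[0, 0, 0.6], [0, 0, 0], 0], [[0, 0, 0.6], [0, 0, 0], 0], [[0, 0, 0.5], [0, 0, 0], 0], [[0, 0, 0.25], [0, 0, 0], 0], [[0, 0, 0], [0, 0, 0], 0]]}}

```text
time_s: 35.65
tool_pos: [0.6181, -0.3269, 0.1]
orientation: [-0.002, -0.072, 0.997, 0.001]
ft_force: [-0.1, 0.6, -0.3]
width: 0.046
finger_force: 0.0
```

Request:
{"op": "apply_moves", "data": {"deltas": [[[0, 0, 0], [0, 0, 0], -1], [[0, 0, 0], [0, 0, 0], -1], [[0, 0, 0], [0, 0, 0], -1], [[0, 0, 0], [0, 0, 0], -1], [[0, 0, 0], [0, 0, 0], -1], [[0, 0, 0], [0, 0, 0], -1]]}}

```text
time_s: 36.25
tool_pos: [0.6202, -0.328, 0.1038]
orientation: [0.001, -0.072, 0.997, -0.001]
ft_force: [0.1, 0.3, 6.2]
width: 0.0277
finger_force: 29.9
```

```bash
python3 - <<'E'
from h import *
goto(.644,.005,.1,np.radians(82));s=arm.sense();print(s["width"],s["finger_force"],s["ft_force"])
E
```

```text
pos [ 0.6202 -0.328   0.1038] yaw_y 98.29 q6 -2.2 d [-1.432  6.521  0.069] turns [[-0.01, 0.03, 3.26], [-0.04, -0.02, -32.74]]
0.027703775267643293 29.94154304265976 [0.14715061 0.28253961 6.22053686]
```

Request:
{"op": "apply_moves", "data": {"deltas": [[[0, 0, -0.2], [0, 0, 0], -1], [[0, 0, -0.5], [0, 0, 0], -1], [[0, 0, -0.6], [0, 0, 0], -1], [[0, 0, -0.7], [0, 0, 0.6], -1], [[0, 0, -0.7], [0, 0, 0.7], -1], [[0, 0, -0.7], [0, 0, 0.7], -1], [[0, 0, -0.5], [0, 0, 0.7], -1], [[0, 0, 0], [0, 0, 0.56], -1]]}}

```text
time_s: 37.05
tool_pos: [0.6205, -0.3283, 0.3024]
orientation: [0.003, 0.071, 0.997, -0.001]
ft_force: [0.1, -0.9, -3.2]
width: 0.0276
finger_force: 29.9
```

```bash
python3 - <<'E'
from h import *
s=arm.sense();print(s["tool_pos"].round(4),s["width"])
d=np.load("w11.npz");K,T,f=d["mtx"],d["T"],d["f"];g=cv2.cvtColor(f,cv2.COLOR_RGB2GRAY)
yaw=np.radians(-8);M=R.from_euler('z',yaw).as_matrix()[:2,:2];c=np.array([.644,.005])
def samp(L):
    p=proj(K,T,[[*(c+M@l),.12] for l in L]).astype(np.float32);return cv2.remap(g,p[:,0].reshape(1,-1),p[:,1].reshape(1,-1),1)[0]
ys=np.arange(-.026,.0261,.001);
for x in(-.05,-.02,.02,.05):print("y-profile at x",x,samp([(x,y) for y in ys]).tolist())
xs=np.arange(-.074,-.0529,.001)
for y in(-.008,.008):
  print("x-",samp([(x,y) for x in xs]).tolist());print("x+",samp([(-x,y) for x in xs]).tolist())
E
```

```text
[ 0.6205 -0.3283  0.3024] 0.027629668876080326
y-profile at x -0.05 [139, 137, 138, 137, 134, 129, 125, 124, 113, 84, 68, 68, 68, 69, 69, 70, 69, 69, 67, 82, 126, 150, 153, 153, 152, 152, 153, 152, 152, 152, 152, 152, 152, 153, 152, 152, 153, 153, 154, 153, 153, 154, 154, 144, 135, 134, 131, 131, 136, 133, 131, 134, 138]
y-profile at x -0.02 [133, 130, 131, 135, 136, 136, 138, 133, 116, 85, 69, 69, 70, 69, 70, 70, 70, 70, 69, 84, 131, 152, 153, 153, 152, 153, 152, 152, 153, 152, 153, 153, 152, 153, 153, 152, 153, 154, 153, 154, 154, 154, 154, 142, 130, 133, 136, 138, 136, 135, 137, 133, 132]
y-profile at x 0.02 [43, 43, 42, 44, 43, 45, 44, 45, 46, 45, 45, 45, 45, 46, 45, 48, 52, 60, 64, 85, 133, 152, 152, 151, 152, 152, 153, 152, 152, 152, 152, 152, 153, 152, 153, 153, 153, 153, 153, 153, 153, 154, 152, 142, 131, 130, 132, 134, 128, 125, 125, 126, 134]
y-profile at x 0.05 [136, 132, 132, 132, 131, 124, 120, 117, 104, 80, 67, 68, 69, 68, 68, 68, 67, 68, 66, 81, 125, 149, 151, 151, 151, 151, 151, 151, 151, 151, 151, 152, 151, 151, 151, 151, 152, 151, 151, 152, 151, 152, 151, 144, 139, 140, 139, 139, 137, 137, 137, 136, 135]
x- [124, 126, 136, 136, 130, 135, 144, 147, 142, 134, 130, 115, 85, 72, 71, 69, 68, 67, 68, 68, 68, 67]
x+ [133, 134, 132, 128, 124, 124, 128, 133, 135, 131, 110, 79, 66, 68, 70, 69, 67, 68, 67, 67, 68, 66]
x- [135, 136, 135, 139, 144, 138, 129, 127, 128, 129, 125, 106, 78, 71, 73, 70, 72, 107, 147, 153, 152, 152]
x+ [131, 133, 132, 134, 137, 135, 131, 130, 133, 127, 107, 79, 69, 69, 69, 68, 86, 130, 152, 152, 150, 151]
```

Request:
{"op": "apply_moves", "data": {"deltas": [[[0.06, 0.83, 0], [0, 0, 0], -1], [[0.06, 0.83, 0], [0, 0, 0], -1], [[0.06, 0.83, 0], [0, 0, 0], -1], [[0.06, 0.83, 0], [0, 0, 0], -1], [[0.06, 0.83, 0], [0, 0, 0], -1], [[0.06, 0.83, 0], [0, 0, 0], -1], [[0.06, 0.83, 0], [0, 0, 0], -1], [[0.05, 0.83, 0], [0, 0, 0], -1]]}}

```text
time_s: 37.85
tool_pos: [0.6416, 0.0061, 0.2974]
orientation: [-0.0, 0.07, 0.998, -0.0]
ft_force: [0.2, 0.1, -3.1]
width: 0.0275
finger_force: 30.0
```

Request:
{"op": "apply_moves", "data": {"deltas": [[[0, 0, 0.3], [0, 0, 0], -1], [[0, 0, 0.3], [0, 0, 0], -1], [[0, 0, 0], [0, 0, 0], -1], [[0, 0, 0], [0, 0, 0], -1]]}}

```text
time_s: 38.25
tool_pos: [0.6417, 0.0033, 0.2666]
orientation: [-0.001, 0.07, 0.998, -0.0]
ft_force: [0.5, 0.7, -2.5]
width: 0.0277
finger_force: 30.0
```

```bash
python3 - <<'E'
from h import *
goto(.6445,.0047,.175,np.radians(82));s=arm.sense();print(s["width"],s["ft_force"])
K,T,f=wrist("w15");t=tool()
for th in(160,175,190):white(K,T,f,t[:2,3],t[2,3],th,120)
g=cv2.cvtColor(f,cv2.COLOR_RGB2GRAY);u,v=proj(K,T,t[:3,3])[0].astype(int);print(u,v,g[100:320:4,u].tolist())
for k in(-.06,.06):print(proj(K,T,t[:3,3]+t[:3,:3]@[k,0,0]).round(0))
E
```

```text
pos [0.6417 0.0033 0.2666] yaw_y 81.92 q6 -1.43 d [-0.054  0.036  1.831] turns [[-0.01, -0.02, -0.02], [-0.03, 0.01, 35.98]]
0.027701195582203103 [ 0.474051    0.70897802 -2.45297631]
160 (np.int64(280), np.int64(277)) [160, 157, 186, 157, 17375] [ 0.6234 -0.0061] [0.077  0.0672] 81.93
160 (np.int64(280), np.int64(277)) [320, 157, 31, 34, 506] [0.5999 0.0288] [0.0072 0.0171] 50.47
160 (np.int64(280), np.int64(277)) [348, 250, 52, 27, 667] [0.6427 0.0422] [0.0234 0.0099] 64.42
160 (np.int64(280), np.int64(277)) [218, 354, 124, 43, 3548] [ 0.6892 -0.0039] [0.0564 0.022 ] 81.91
175 (np.int64(280), np.int64(277)) [160, 157, 151, 157, 15307] [ 0.6224 -0.0134] [0.0621 0.0672] 81.93
175 (np.int64(280), np.int64(277)) [320, 157, 30, 33, 454] [0.5998 0.0288] [0.0067 0.0165] 50.91
175 (np.int64(280), np.int64(277)) [313, 195, 32, 56, 740] [0.6213 0.0251] [0.0254 0.009 ] 6.05
175 (np.int64(280), np.int64(277)) [349, 250, 51, 26, 454] [0.6435 0.0417] [0.0229 0.0081] 54.61
175 (np.int64(280), np.int64(277)) [218, 354, 124, 43, 3450] [ 0.6892 -0.0039] [0.0564 0.022 ] 81.91
190 (np.int64(280), np.i
[... 178 characters left out ...]
(np.int64(280), np.int64(277)) [249, 157, 62, 157, 8537] [0.625  0.0051] [0.0242 0.0672] 81.98
190 (np.int64(280), np.int64(277)) [314, 196, 23, 44, 424] [0.6188 0.0241] [0.0193 0.0071] 3.2
190 (np.int64(280), np.int64(277)) [175, 231, 27, 23, 400] [ 0.6209 -0.0328] [0.0097 0.0096] 11.47
190 (np.int64(280), np.int64(277)) [218, 354, 124, 43, 3418] [ 0.6892 -0.0039] [0.0564 0.022 ] 81.91
280 277 [123, 124, 128, 125, 131, 127, 110, 136, 209, 221, 232, 233, 191, 176, 175, 175, 175, 175, 174, 174, 173, 227, 234, 234, 234, 234, 234, 234, 234, 234, 234, 234, 234, 234, 234, 234, 234, 234, 234, 234, 234, 234, 234, 234, 234, 234, 233, 233, 233, 233, 233, 232, 233, 235, 67]
[[280. 399.]]
[[281. 133.]]
```

Request:
{"op": "apply_moves", "data": {"deltas": [[[-0.07, 0.04, 0], [0, 0, 0], -1], [[0, 0, 0], [0, 0, 0], -1], [[0, 0, 0.4], [0, 0, 0], -1], [[0, 0, 0.3], [0, 0, 0], -1], [[0, 0, 0.15], [0, 0, 0], -1], [[0, 0, 0.15], [0, 0, 0], -1], [[0, 0, 0], [0, 0, 0], -1]]}}

```text
time_s: 39.0
tool_pos: [0.6455, 0.006, 0.2161]
orientation: [-0.001, 0.07, 0.998, -0.0]
ft_force: [-0.5, -0.3, -3.4]
width: 0.028
finger_force: 30.0
```

Request:
{"op": "apply_moves", "data": {"deltas": [[[0, 0, 0.15], [0, 0, 0], -1], [[0, 0, 0.15], [0, 0, 0], -1], [[0, 0, 0], [0, 0, 0], -1]]}}

```text
time_s: 39.3
tool_pos: [0.6454, 0.006, 0.201]
orientation: [-0.001, 0.07, 0.998, -0.0]
ft_force: [-1.0, 0.0, -3.1]
width: 0.0278
finger_force: 30.0
```

Request:
{"op": "apply_moves", "data": {"deltas": [[[0, 0, 0.25], [0, 0, 0], -1], [[0, 0, 0.25], [0, 0, 0], -1], [[0, 0, 0.2], [0, 0, 0], -1], [[0, 0, 0.1], [0, 0, 0], -1], [[0, 0, 0.1], [0, 0, 0], -1], [[0, 0, 0], [0, 0, 0], -1]]}}

```text
time_s: 39.9
tool_pos: [0.6457, 0.006, 0.1564]
orientation: [-0.001, 0.07, 0.998, -0.0]
ft_force: [-0.5, 0.5, -4.1]
width: 0.0277
finger_force: 30.0
```

Request:
{"op": "apply_moves", "data": {"deltas": [[[0, 0, 0], [0, 0, 0], -0.2], [[0, 0, 0], [0, 0, 0], -0.2], [[0, 0, 0], [0, 0, 0], -0.1], [[0, 0, -0.3], [0, 0, 0], -0.1], [[0, 0, -0.7], [0, 0, 0], -0.1], [[0, 0, -0.8], [0, 0, 0], -0.1], [[0, 0, -0.2], [0, 0, 0], -0.1], [[0, 0, 0], [0, 0, 0], -0.1]]}}

```text
time_s: 40.7
tool_pos: [0.6473, 0.006, 0.2605]
orientation: [0.003, 0.07, 0.998, 0.0]
ft_force: [0.5, 0.0, -1.1]
width: 0.0412
finger_force: 0.0
```

```bash
python3 - <<'E'
from h import *
K,T,f=wrist("w16");t=tool();print(t[:3,3].round(4))
g=cv2.cvtColor(f,cv2.COLOR_RGB2GRAY);u,v=proj(K,T,[.6445,.0047,.15])[0].astype(int);print(u,v,[(round(d["p"],2),[round(x) for x in d["position"]]) for d in arm.boxes_of("pack_mid","wrist")])
for th in(150,175,190):white(K,T,f,(.6445,.0047),.15,th,100)
E
```

```text
[0.6463 0.006  0.2583]
277 206 [(0.85, [280, 200])]
150 (np.int64(277), np.int64(206)) [177, 106, 69, 163, 6275] [ 0.6289 -0.0398] [0.0487 0.1169] 78.18
150 (np.int64(277), np.int64(206)) [316, 108, 61, 79, 1602] [0.6093 0.0557] [0.0188 0.0639] 45.3
150 (np.int64(277), np.int64(206)) [258, 116, 44, 165, 6168] [0.6422 0.0067] [0.0302 0.1194] 82.1
150 (np.int64(277), np.int64(206)) [305, 188, 35, 51, 952] [0.6541 0.0349] [0.039  0.0188] 4.96
175 (np.int64(277), np.int64(206)) [177, 106, 68, 147, 5421] [ 0.6228 -0.0389] [0.048  0.1039] 78.18
175 (np.int64(277), np.int64(206)) [316, 109, 61, 76, 1415] [0.6086 0.055 ] [0.0165 0.0625] 42.16
175 (np.int64(277), np.int64(206)) [261, 120, 38, 160, 5792] [0.6431 0.0062] [0.0258 0.1159] 82.06
175 (np.int64(277), np.int64(206)) [306, 189, 32, 48, 813] [0.6543 0.0346] [0.0375 0.0174] 4.17
190 (np.int64(277), np.int64(206)) [177, 106, 21, 27, 344] [ 0.5767 -0.0469] [0.0134 0.0166] 78.18
190 (np.int64(277), np.int64(206)) [317, 109, 60, 75, 1256] [0.6086 0.055 ] [0.0156 0.0616] 42.14
190 (np.int64(277), np.int64(206)) [261, 121, 38, 159, 5356] [0.6434 0.0063] [0.0253 0.1153] 82.07
190 (np.int64(277), np.int64(206)) [198, 126, 47, 112, 1654] [ 0.622  -0.0303] [0.024 0.079] 88.46
190 (np.int64(277), np.int64(206)) [177, 131, 45, 107, 2383] [ 0.6229 -0.0476] [0.031  0.0746] 78.18
190 (np.int64(277), np.int64(206)) [307, 190, 30, 46, 730] [0.6544 0.0347] [0.0363 0.016 ] 4.37
190 (np.int64(277), np.int64(206)) [177, 226, 21, 27, 318] [ 0.6603 -0.0639] [0.0145 0.0201] 78.18
```

Request:
{"op": "apply_moves", "data": {"deltas": [[[0.37, 0.82, 0], [0, 0, 0], -0.1], [[0.37, 0.82, 0], [0, 0, 0], -0.1], [[0.37, 0.82, 0], [0, 0, 0], -0.1], [[0.37, 0.82, 0], [0, 0, 0], -0.1], [[0.37, 0.82, 0], [0, 0, 0], -0.1], [[0.37, 0.82, 0], [0, 0, 0], -0.1], [[0.37, 0.82, 0], [0, 0, 0], -0.1], [[0.37, 0.82, 0], [0, 0, 0], -0.1]]}}

```text
time_s: 41.6
tool_pos: [0.5435, 0.3526, 0.2552]
orientation: [-0.001, 0.07, 0.998, -0.001]
ft_force: [-0.4, 0.7, -0.4]
width: 0.0411
finger_force: 0.0
```

Request:
{"op": "apply_moves", "data": {"deltas": [[[0.37, 0.82, 0], [0, 0, -1], -0.1], [[0, 0, 0], [0, 0, -1], -0.1], [[0, 0, 0], [0, 0, -1], -0.1], [[0, 0, 0], [0, 0, -1], -0.1], [[0, 0, 0], [0, 0, -1], -0.1], [[0, 0, 0], [0, 0, -1], -0.1], [[0, 0, 0], [0, 0, -1], -0.1], [[0, 0, 0], [0, 0, -0.2], -0.1]]}}

```text
time_s: 42.4
tool_pos: [0.5317, 0.394, 0.2552]
orientation: [-0.001, -0.243, 0.97, -0.001]
ft_force: [0.1, -0.9, -0.6]
width: 0.0414
finger_force: 0.0
```

```bash
python3 - <<'E'
from h import *
K,T,f=wrist("w17");t=tool();goto(.4964,.3757,.12,np.radians(118))
for l in("carrier_handle","carrier_middle","carrier_lug"):print(l,[(round(d["p"],2),[round(x) for x in d["position"]]) for d in arm.boxes_of(l,"wrist")])
u,v=proj(K,T,[.4964,.3757,.123])[0];print(u,v)
g=cv2.cvtColor(f,cv2.COLOR_RGB2GRAY)
for th in(75,90):
  m=(g<th).astype(np.uint8);m[232:]=0;n,l,s,c=cv2.connectedComponentsWithStats(m)
  for i in range(1,n):
    if s[i,4]>300:
      k=max(cv2.findContours((l==i).astype(np.uint8),0,2)[0],key=cv2.contourArea);Q=np.array([ray(K,T,p,.123)[:2] for p in k[:,0]],np.float32);r=cv2.minAreaRect(Q);print(th,s[i].tolist(),c[i].round(1),np.round(r[0],4),np.round(r[1],4),round(r[2],2))
for i in (1,):
  m=(g>188).astype(np.uint8);m[232:]=0;n,l,s,c=cv2.connectedComponentsWithStats(m)
  for i in range(1,n):
    if 250<s[i,4]<3000:print("white",s[i].tolist(),c[i].round(1),ray(K,T,c[i],.096)[:2].round(4))
E
```

```text
pos [0.5319 0.3941 0.2554] yaw_y 118.02 q6 -1.42 d [0.792 0.009 2.711] turns [[-0.0, -0.03, 0.0], [0.05, -0.01, -36.0]]
carrier_handle [(0.62, [279, 145])]
carrier_middle [(0.85, [280, 145])]
carrier_lug [(0.66, [279, 143]), (0.39, [312, 113])]
280.7065159292481 152.1064856989507
75 [0, 79, 91, 153, 459] [ 53.5 155. ] [0.5785 0.2288] [0.1135 0.056 ] 31.93
75 [0, 102, 59, 130, 563] [ 30.4 168.3] [0.5989 0.2167] [0.0982 0.0413] 20.82
75 [270, 112, 16, 78, 1121] [277.1 150. ] [0.4972 0.3731] [0.0572 0.0107] 26.4
75 [0, 119, 44, 109, 1693] [ 17.1 166.3] [0.6066 0.2118] [0.0835 0.0314] 18.0
75 [396, 166, 106, 66, 3064] [431.  195.2] [0.4658 0.4967] [0.0409 0.0845] 66.05
90 [0, 74, 98, 158, 1466] [ 55.2 150. ] [0.5921 0.2069] [0.0789 0.0907] 81.91
90 [0, 88, 82, 144, 3618] [ 39.  160.1] [0.5916 0.2228] [0.1081 0.0583] 20.37
90 [269, 111, 17, 80, 1185] [277.1 150.1] [0.4973 0.3731] [0.0586 0.0111] 26.51
90 [0, 116, 48, 115, 2110] [ 18.2 166.2] [0.6063 0.2132] [0.0882 0.0343] 18.0
90 [390, 164, 133, 68, 4519] [434.8 198. ] [0.4643 0.5105] [0.0527 0.0997] 28.13
white [234, 106, 20, 20, 301] [243.6 115.5] [0.487  0.3372]
white [303, 106, 20, 20, 299] [312.4 115.4] [0.461  0.3856]
white [237, 170, 19, 19, 268] [245.6 178.9] [0.5319 0.3618]
white [463, 195, 97, 37, 2736] [517.6 215.6] [0.4509 0.5806]
```

Request:
{"op": "apply_moves", "data": {"deltas": [[[0.81, -0.04, 0], [0, 0, 0.1], -0.1], [[0, 0, 0.5], [0, 0, 0], -0.1], [[0, 0, 0.6], [0, 0, 0], -0.1], [[0, 0, 0.6], [0, 0, 0], -0.1], [[0, 0, 0.5], [0, 0, 0], -0.1], [[0, 0, 0.3], [0, 0, 0], -0.1], [[0, 0, 0.15], [0, 0, 0], -0.1], [[0, 0, 0], [0, 0, 0], -0.1]]}}

```text
time_s: 43.4
tool_pos: [0.4975, 0.3737, 0.1241]
orientation: [-0.0, -0.237, 0.971, -0.0]
ft_force: [-0.2, 0.2, 0.7]
width: 0.0416
finger_force: 0.0
```

Request:
{"op": "apply_moves", "data": {"deltas": [[[0, 0, 0], [0, 0, 0], -1], [[0, 0, 0], [0, 0, 0], -1], [[0, 0, 0], [0, 0, 0], -1], [[0, 0, 0], [0, 0, 0], -1], [[0, 0, 0], [0, 0, 0], -1], [[0, 0, 0], [0, 0, 0], -1]]}}

```text
time_s: 44.0
tool_pos: [0.498, 0.374, 0.1254]
orientation: [0.0, -0.238, 0.971, 0.0]
ft_force: [-0.9, -1.4, 5.9]
width: 0.0125
finger_force: 30.0
```

Request:
{"op": "apply_moves", "data": {"deltas": [[[0, 0, -0.1], [0, 0, 0], -1], [[0, 0, -0.4], [0, 0, 0], -1], [[0, 0, -0.5], [0, 0, 0], -1], [[0, 0, -0.6], [0, 0, 0], -1], [[0, 0, -0.6], [0, 0, -0.5], -1], [[0, 0, -0.6], [0, 0, -0.7], -1], [[0, 0, -0.5], [0, 0, -0.7], -1], [[0, 0, -0.2], [0, 0, 0], -1]]}}

```text
time_s: 44.8
tool_pos: [0.4981, 0.3742, 0.302]
orientation: [0.001, -0.318, 0.948, 0.0]
ft_force: [-0.2, -0.5, -3.3]
width: 0.0129
finger_force: 30.0
```

```bash
python3 - <<'E'
from h import *
goto(.6584,.1037,.30,np.radians(127));s=arm.sense();print(s["width"],s["ft_force"].round(1),s["moment"].round(2))
K,T,f=wrist("w18");t=tool();g=cv2.cvtColor(f,cv2.COLOR_RGB2GRAY)
for th in(170,190):
  m=(g>th).astype(np.uint8);m[300:]=0;n,l,s,c=cv2.connectedComponentsWithStats(m)
  for i in range(1,n):
    if 250<s[i,4]<3000:
      P=ray(K,T,c[i],t[2,3]-.028);print("white",th,s[i].tolist(),c[i].round(1),(t[:3,:3].T@(P-t[:3,3])).round(4))
E
```

```text
pos [0.4981 0.3742 0.302 ] yaw_y 127.05 q6 -1.58 d [ 0.7   -6.249  0.038] turns [[0.0, 0.03, 0.01], [-0.05, 0.0, -35.99]]
0.012870034632618073 [-0.2 -0.5 -3.3] [ 0.09 -0.04 -0.01]
white 170 [265, 138, 14, 68, 576] [271.3 169.2] [ 0.0422 -0.0044  0.0279]
white 170 [300, 139, 7, 82, 280] [302.7 176.1] [0.039  0.0103 0.0279]
white 170 [199, 181, 44, 72, 1455] [223.7 208.9] [ 0.023  -0.0273  0.0279]
white 170 [308, 181, 47, 61, 1315] [330.5 205.1] [0.025  0.0239 0.0279]
white 170 [150, 205, 39, 31, 725] [170.5 217.9] [ 0.0184 -0.0532  0.0279]
white 170 [351, 254, 24, 23, 269] [363.  267.6] [-0.0073  0.0414  0.028 ]
white 190 [163, 0, 54, 27, 447] [187.2  10.2] [ 0.1099 -0.0399  0.0276]
white 190 [459, 0, 24, 18, 251] [470.5   7.6] [0.1112 0.08   0.0276]
white 190 [205, 182, 34, 33, 827] [221.3 198. ] [ 0.0283 -0.0283  0.0279]
white 190 [320, 182, 33, 33, 839] [335.9 198.2] [0.0284 0.0264 0.0279]
```

Request:
{"op": "apply_moves", "data": {"deltas": [[[0.08, -0.5, 0], [0, 0, 0], -1], [[0.08, -0.8, 0], [0, 0, 0], -1], [[0.08, -0.8, 0], [0, 0, 0], -1], [[0.08, -0.85, 0], [0, 0, 0], -1], [[0.08, -0.85, 0], [0, 0, 0], -1], [[0.08, -0.85, 0], [0, 0, 0], -1], [[0.08, -0.8, 0], [0, 0, 0], -1], [[0.08, -0.5, 0], [0, 0, 0], -1]]}}

```text
time_s: 45.65
tool_pos: [0.6516, 0.1141, 0.2974]
orientation: [-0.001, -0.316, 0.949, -0.0]
ft_force: [-0.4, -0.2, -3.4]
width: 0.0125
finger_force: 30.0
```

Request:
{"op": "apply_moves", "data": {"deltas": [[[0.03, -0.29, 0], [0, 0, 0], -1], [[0, 0, 0], [0, 0, 0], -1], [[0, 0, 0], [0, 0, 0], -1]]}}

```text
time_s: 45.95
tool_pos: [0.6579, 0.1053, 0.2988]
orientation: [-0.001, -0.317, 0.948, 0.001]
ft_force: [0.6, 1.0, -2.8]
width: 0.0127
finger_force: 30.0
```

```bash
python3 - <<'E'
from h import *
goto(.6584,.1037,.25,np.radians(127));s=arm.sense();print(s["width"],s["ft_force"].round(1))
K,T,f=wrist("w19");t=tool();g=cv2.cvtColor(f,cv2.COLOR_RGB2GRAY)
m=(g>190).astype(np.uint8);m[300:]=0;n,l,s,c=cv2.connectedComponentsWithStats(m)
for i in range(1,n):
    if 500<s[i,4]<1500:
      P=ray(K,T,c[i],t[2,3]-.028);print("white",s[i].tolist(),c[i].round(1),(t[:3,:3].T@(P-t[:3,3])).round(4))
for l in("carrier_lug","well_left"):print(l,[(round(d["p"],2),[round(x) for x in d["position"]]) for d in arm.boxes_of(l,"wrist")])
E
```

```text
pos [0.6579 0.1053 0.2988] yaw_y 126.96 q6 -2.06 d [ 0.01  -0.032  0.975] turns [[0.02, -0.01, -0.01], [-0.02, -0.03, 35.99]]
0.012666694198468007 [ 0.6  1.  -2.8]
white [467, 0, 57, 30, 1254] [494.1  11.8] [0.1095 0.0905 0.0282]
white [212, 178, 36, 74, 1046] [229.5 198.3] [ 0.0282 -0.0247  0.028 ]
white [323, 182, 45, 35, 981] [343.4 199.2] [0.0277 0.0297 0.0281]
white [445, 241, 37, 35, 562] [461.1 256.4] [-0.0015  0.0894  0.0281]
carrier_lug [(0.73, [277, 216])]
well_left [(0.81, [135, 139])]
```

Request:
{"op": "apply_moves", "data": {"deltas": [[[-0.02, -0.03, 0.3], [0, 0, 0], -1], [[0, 0, 0.4], [0, 0, 0], -1], [[0, 0, 0.4], [0, 0, 0], -1], [[0, 0, 0.4], [0, 0, 0], -1], [[0, 0, 0.3], [0, 0, 0], -1], [[0, 0, 0.1], [0, 0, 0], -1], [[0, 0, 0], [0, 0, 0], -1]]}}

```text
time_s: 46.8
tool_pos: [0.6599, 0.104, 0.2038]
orientation: [-0.001, -0.317, 0.948, 0.0]
ft_force: [-0.7, 0.0, -4.0]
width: 0.0129
finger_force: 30.0
```

```bash
python3 - <<'E'
from h import *
goto(.6584,.1037,.19,np.radians(127));s=arm.sense();print(s["width"],s["ft_force"].round(1))
# look at lugs versus gaps from the scene cam: predicted pixels
K,T,f=wrist("w20")
c=np.array([.6584,.1037])
for a in(7,127,247):
  th=np.radians(a);u=np.array([np.cos(th),np.sin(th)])
  print(a,"gap centre out",proj(K,T,[*(c+.069*u),.121]).round(0).tolist(),"lug end",proj(K,T,[*(c+.064*u),.14]).round(0).tolist())
E
```

```text
pos [0.6599 0.104  0.2038] yaw_y 127.02 q6 -2.06 d [0.028 0.013 0.275] turns [[0.01, -0.01, 0.0], [0.02, 0.01, -36.0]]
0.012880198256433181 [-0.7  0.  -4. ]
7 gap centre out [[230.0, 305.0]] lug end [[230.0, 314.0]]
127 gap centre out [[389.0, 220.0]] lug end [[390.0, 229.0]]
247 gap centre out [[224.0, 124.0]] lug end [[224.0, 133.0]]
```

Request:
{"op": "apply_moves", "data": {"deltas": [[[0, 0, 0.1], [0, 0, 0], -1], [[0, 0, 0.1], [0, 0, 0], -1], [[0, 0, 0.1], [0, 0, 0], -1], [[0, 0, 0.06], [0, 0, 0], -1], [[0, 0, 0], [0, 0, 0], -1]]}}

```text
time_s: 47.35
tool_pos: [0.6601, 0.1038, 0.1861]
orientation: [-0.0, -0.317, 0.948, 0.0]
ft_force: [-1.0, -0.1, -3.4]
width: 0.013
finger_force: 30.0
```

Request:
{"op": "apply_moves", "data": {"deltas": [[[0, 0, 0.08], [0, 0, 0], -1], [[0, 0, 0.06], [0, 0, 0], -1], [[0, 0, 0.04], [0, 0, 0], -1], [[0, 0, 0.02], [0, 0, 0], -1], [[0, 0, 0], [0, 0, 0], -1], [[0, 0, 0], [0, 0, 0], -1]]}}

```text
time_s: 47.95
tool_pos: [0.6603, 0.1039, 0.1774]
orientation: [0.0, -0.317, 0.948, 0.0]
ft_force: [-3.7, -0.9, 5.1]
width: 0.0125
finger_force: 30.0
```

Request:
{"op": "apply_moves", "data": {"deltas": [[[0.02, 0.01, -0.01], [0, 0, 0], -1], [[0, 0, 0], [0, 0, 0.7], -1], [[0, 0, 0], [0, 0, 0.7], -1], [[0, 0, 0], [0, 0, 0.7], -1], [[0, 0, 0], [0, 0, 0.7], -1], [[0, 0, 0], [0, 0, 0.7], -1], [[0, 0, 0], [0, 0, 0], -1]]}}

```text
time_s: 48.65
tool_pos: [0.6599, 0.1037, 0.1775]
orientation: [0.001, -0.169, 0.986, -0.0]
ft_force: [0.8, 0.3, 1.7]
width: 0.0129
finger_force: 30.0
```

```bash
python3 - <<'E'
from h import *
goto(.6584,.1037,.177,np.radians(82));s=arm.sense();print(s["width"],s["ft_force"].round(1),s["moment"].round(2))
E
```

```text
pos [0.6599 0.1037 0.1775] yaw_y 109.46 q6 -1.76 d [0.029 0.01  0.009] turns [[-0.0, 0.02, 5.49], [-0.02, -0.0, -30.51]]
0.012882749799696567 [0.8 0.3 1.7] [ 0.07 -0.11  0.14]
```

Rotating freely. I'll finish the twist with slight downward pressure.

Request:
{"op": "apply_moves", "data": {"deltas": [[[0, 0, 0], [0, 0, 0.8], -1], [[0, 0, 0], [0, 0, 0.8], -1], [[0, 0, 0], [0, 0, 0.8], -1], [[0, 0, 0], [0, 0, 0.8], -1], [[0, 0, 0], [0, 0, 0.8], -1], [[0, 0, 0.02], [0, 0, 0.7], -1], [[0, 0, 0.03], [0, 0, 0.6], -1], [[0, 0, 0.03], [0, 0, 0.2], -1]]}}

```text
time_s: 49.45
tool_pos: [0.6604, 0.1037, 0.177]
orientation: [0.002, 0.069, 0.998, 0.0]
ft_force: [-11.8, -0.9, 36.3]
width: 0.0136
finger_force: 33.7
```

```bash
python3 - <<'E'
from h import *
goto(.6584,.1037,.1695,np.radians(82));s=arm.sense();print(s["width"],s["ft_force"].round(1),s["moment"].round(2))
E
```

```text
pos [0.6604 0.1037 0.177 ] yaw_y 82.08 q6 -1.28 d [ 0.04  -0.005  0.15 ] turns [[0.0, 0.04, 0.02], [-0.06, 0.01, -35.98]]
0.01355583344421783 [-11.8  -0.9  36.3] [-0.47  2.07  0.77]
```

Request:
{"op": "apply_moves", "data": {"deltas": [[[0.03, 0, -0.08], [0, 0, 0], -1], [[0, 0, 0], [0, 0, 0], -1], [[0, 0, 0], [0, 0, 0], -1]]}}

```text
time_s: 49.75
tool_pos: [0.6576, 0.1036, 0.1767]
orientation: [-0.0, 0.069, 0.998, -0.0]
ft_force: [0.5, -2.5, -1.5]
width: 0.0129
finger_force: 29.9
```

```bash
python3 - <<'E'
from h import *
goto(.6584,.1037,.1695,np.radians(82));s=arm.sense();print(s["width"],s["ft_force"].round(1),s["moment"].round(2))
K,T,f=wrist("w21");t=tool();g=cv2.cvtColor(f,cv2.COLOR_RGB2GRAY)
for th in(175,190):
 m=(g>th).astype(np.uint8);m[300:]=0;n,l,s,c=cv2.connectedComponentsWithStats(m)
 for i in range(1,n):
    if 500<s[i,4]<2500:
      P=ray(K,T,c[i],t[2,3]-.028);print("white",th,s[i].tolist(),c[i].round(1),(t[:3,:3].T@(P-t[:3,3])).round(4))
c=np.array([.6584,.1037])
print("notch/gap px",[proj(K,T,[*(c+.062*np.array([np.cos(a),np.sin(a)])),.105]).round(0).tolist()[0] for a in np.radians([7,127,247,82,202,322])])
E
```

```text
pos [0.6576 0.1036 0.1767] yaw_y 82.06 q6 -1.28 d [-0.015  0.003  0.143] turns [[-0.0, -0.0, 0.01], [0.01, -0.01, -35.99]]
0.012878555183377159 [ 0.5 -2.5 -1.5] [-0.17 -0.04 -0.02]
white 175 [145, 225, 43, 51, 1211] [164.7 250.7] [ 0.0008 -0.0572  0.028 ]
white 190 [369, 164, 39, 112, 2486] [391.1 219.8] [0.0169 0.0538 0.028 ]
white 190 [145, 226, 42, 50, 1142] [164.8 251. ] [ 0.0007 -0.0572  0.028 ]
notch/gap px [[305.0, 316.0], [356.0, 156.0], [181.0, 202.0], [382.0, 228.0], [227.0, 138.0], [232.0, 307.0]]
```

Request:
{"op": "apply_moves", "data": {"deltas": [[[0, 0, 0.04], [0, 0, 0], -1], [[0, 0, 0.04], [0, 0, 0], -1], [[0, 0, 0.04], [0, 0, 0], -1], [[0, 0, 0], [0, 0, 0], -1]]}}

```text
time_s: 50.2
tool_pos: [0.6588, 0.1021, 0.1734]
orientation: [0.001, 0.07, 0.998, -0.001]
ft_force: [-4.2, -9.9, 18.3]
width: 0.0129
finger_force: 30.3
```

Request:
{"op": "apply_moves", "data": {"deltas": [[[0.01, -0.04, -0.05], [0, 0, 0], -1], [[0, 0, 0], [0, 0, 0.4], -1], [[0, 0, 0.02], [0, 0, 0], -1], [[0, 0, 0.03], [0, 0, 0], -1], [[0, 0, 0.02], [0, 0, 0], -1], [[0, 0, 0], [0, 0, 0], -1]]}}

```text
time_s: 50.8
tool_pos: [0.6576, 0.1012, 0.1729]
orientation: [0.001, 0.087, 0.996, -0.0]
ft_force: [-7.1, -6.1, 22.1]
width: 0.0132
finger_force: 30.3
```

```bash
python3 - <<'E'
from h import *
goto(.6584,.1037,.1695,np.radians(82));s=arm.sense();print(s["width"],s["ft_force"].round(1),s["moment"].round(2))
E
```

```text
pos [0.6576 0.1012 0.1729] yaw_y 80.04 q6 -1.25 d [-0.006  0.052  0.068] turns [[-0.01, 0.02, -0.39], [0.03, 0.01, 35.61]]
0.013245816072259674 [-7.1 -6.1 22.1] [-0.65  1.36  0.16]
```

Request:
{"op": "apply_moves", "data": {"deltas": [[[0, 0, -0.06], [0, 0, 0], -1], [[-0.04, 0.05, 0], [0, 0, 0], -1], [[0, 0, 0], [0, 0, 0], -1], [[0, 0, 0.02], [0, 0, 0], -1], [[0, 0, 0.02], [0, 0, 0], -1], [[0, 0, 0.02], [0, 0, 0], -1], [[0, 0, 0], [0, 0, 0], -1]]}}

```text
time_s: 51.5
tool_pos: [0.6589, 0.1047, 0.1703]
orientation: [-0.001, 0.087, 0.996, 0.0]
ft_force: [-4.2, 2.2, 5.3]
width: 0.0129
finger_force: 30.1
```

```bash
python3 - <<'E'
from h import *
goto(.66,.1037,.1695,np.radians(82));s=arm.sense();F=s["ft_force"];M=s["moment"];print(s["width"],F.round(1),M.round(2),"r",(-M[1]/F[2]).round(3),(M[0]/F[2]).round(3))
E
```

```text
pos [0.6589 0.1047 0.1703] yaw_y 80.01 q6 -1.24 d [-0.024 -0.015  0.016] turns [[0.01, -0.01, -0.4], [-0.02, -0.01, 35.6]]
0.012921980581551754 [-4.2  2.2  5.3] [ 0.27  0.7  -0.02] r -0.132 0.051
```

It dropped: z is 0.1703, against 0.1774 on the ledge. Releasing and backing off.

Request:
{"op": "apply_moves", "data": {"deltas": [[[0, 0, 0], [0, 0, 0], -0.5], [[0, 0, 0], [0, 0, 0], -0.4], [[0, 0, 0], [0, 0, 0], -0.4], [[0, 0, -0.3], [0, 0, 0], -0.4], [[0, 0, -0.6], [0, 0, 0], -0.4], [[0, 0, -0.8], [0, 0, 0], -0.4], [[0, 0, -0.5], [0, 0, 0], -0.4], [[0, 0, 0], [0, 0, 0], -0.4]]}}

```text
time_s: 52.3
tool_pos: [0.6616, 0.1043, 0.2859]
orientation: [0.004, 0.087, 0.996, 0.001]
ft_force: [-0.1, 0.1, 1.0]
width: 0.0276
finger_force: 0.0
```

Request:
{"op": "apply_moves", "data": {"deltas": [[[-0.6, -0.3, -0.1], [0, 0, 0], -0.4], [[-0.6, -0.3, 0], [0, 0, 0], -0.4], [[0, 0, 0], [0, 0, 0], -0.4], [[0, 0, 0], [0, 0, 0], -0.4]]}}

```text
time_s: 52.7
tool_pos: [0.7129, 0.0637, 0.2842]
orientation: [-0.001, 0.088, 0.996, -0.0]
ft_force: [0.3, -0.4, -0.3]
width: 0.0276
finger_force: 0.0
```

```bash
python3 - <<'E'
from h import *
K,T,f=wrist("w22");t=tool();print(t[:3,3].round(4));g=cv2.cvtColor(f,cv2.COLOR_RGB2GRAY)
for l in("carrier_handle","pack_mid"):print(l,[(round(d["p"],2),[round(x) for x in d["position"]]) for d in arm.boxes_of(l,"wrist")])
u,v=proj(K,T,[.6584,.1037,.168])[0];print(u,v)
for th in(75,95):
  m=(g<th).astype(np.uint8);m[232:]=0;n,l,s,c=cv2.connectedComponentsWithStats(m)
  for i in range(1,n):
    if s[i,4]>500:
      k=max(cv2.findContours((l==i).astype(np.uint8),0,2)[0],key=cv2.contourArea);Q=np.array([ray(K,T,p,.168)[:2] for p in k[:,0]],np.float32);r=cv2.minAreaRect(Q);print(th,s[i].tolist(),c[i].round(1),np.round(r[0],4),np.round(r[1],4),round(r[2],2))
for c,z in(("scene",0),("side",0)):
  r=arm.get_image(c);k=r["mtx"];Tc=r["T"];cv2.imwrite(f"pics/{c}9.png",r["frame"][:,:,::-1])
  for l,zz in(("cap_knob",.037),("carrier_handle",.161),("full_handle",.161),("pack_mid",.12),("tape",.01),("phone",.005),("gel",.06),("open1_mid",.06)):
    print(c,l,[(round(d["p"],2),[round(x) for x in d["position"]],ray(k,Tc,d["position"],zz)[:2].round(3)) for d in arm.boxes_of(l,c)][:2])
E
```

```text
[0.7125 0.0642 0.2844]
carrier_handle [(0.8, [315, 120])]
pack_mid [(0.81, [194, 122])]
323.24446863531705 123.32337325133219
75 [63, 0, 101, 17, 934] [106.    6.7] [ 0.5625 -0.0183] [0.0648 0.0089] 83.71
75 [314, 78, 19, 86, 769] [324.2 122.2] [0.6573 0.1036] [0.0118 0.0576] 83.39
75 [21, 89, 42, 88, 2181] [ 40.7 131.7] [ 0.6316 -0.0869] [0.0238 0.0593] 81.84
95 [58, 0, 108, 18, 1097] [102.9   6.5] [ 0.5635 -0.0192] [0.0684 0.0099] 80.0
95 [309, 77, 24, 88, 1529] [322.8 120.1] [0.6571 0.1019] [0.0158 0.0586] 83.37
95 [0, 88, 89, 111, 3735] [ 39.6 137.6] [ 0.6348 -0.0911] [0.0569 0.0709] 54.7
scene cap_knob [(0.71, [357, 289], array([ 0.753, -0.024])), (0.69, [181, 347], array([ 0.476, -0.373]))]
scene carrier_handle [(0.75, [350, 224], array([0.674, 0.058])), (0.58, [353, 293], array([ 0.763, -0.102]))]
scene full_handle [(0.85, [303, 270], array([ 0.642, -0.112]))]
scene pack_mid [(0.6, [329, 240], array([0.643, 0.014]))]
scene tape [(0.76, [268, 174], array([0.343, 0.192]))]
scene phone []
scene gel [(0.5, [358, 170], array([0.585, 0.311]))]
scene open1_mid [(0.57, [262, 224], array([0.452, 0.   ])), (0.52, [336, 222], array([0.619, 0.113]))]
side cap_knob [(0.86, [322, 166], array([ 0.447, -0.332]))]
side carrier_handle [(0.97, [212, 236], array([0.646, 0.149]))]
side full_handle [(0.92, [246, 184], array([ 0.616, -0.03 ]))]
side pack_mid [(0.6, [234, 202], array([ 0.641, -0.013])), (0.48, [194, 250], array([0.684, 0.148]))]
side tape [(0.64, [349, 325], array([0.371, 0.199])), (0.16, [212, 236], array([ 0.703, -0.01 ]))]
side phone [(0.78, [353, 211], array([ 0.355, -0.168]))]
side gel [(0.65, [214, 356], array([0.602, 0.328]))]
side open1_mid [(0.62, [319, 235], array([0.443, 0.004]))]
```

Request:
{"op": "apply_moves", "data": {"deltas": [[[0.57, -0.7, 0], [0, 0, 0], -1], [[0.57, -0.7, 0], [0, 0, 0], -1], [[0, 0, 0.5], [0, 0, 0], -1], [[0, 0, 0.6], [0, 0, 0], -1], [[0, 0, 0.5], [0, 0, 0], -1], [[0, 0, 0.3], [0, 0, 0], -1], [[0, 0, 0.1], [0, 0, 0], -1], [[0, 0, 0], [0, 0, 0], -1]]}}

```text
time_s: 54.55
tool_pos: [0.6451, 0.0051, 0.185]
orientation: [-0.0, 0.087, 0.996, -0.0]
ft_force: [-0.5, 0.3, 0.2]
width: 0.0003
finger_force: 0.0
```

Request:
{"op": "apply_moves", "data": {"deltas": [[[0, 0, 0.03], [0, 0, 0], -1], [[0, 0, 0.03], [0, 0, 0], -1], [[0, 0, 0], [0, 0, 0], -1]]}}

```text
time_s: 54.85
tool_pos: [0.6453, 0.0051, 0.1828]
orientation: [0.001, 0.087, 0.996, 0.0]
ft_force: [0.5, 0.5, 0.0]
width: 0.0002
finger_force: 0.0
```

Request:
{"op": "apply_moves", "data": {"deltas": [[[0, 0, 0.03], [0, 0, 0], -1], [[0, 0, 0.03], [0, 0, 0], -1], [[0, 0, 0.03], [0, 0, 0], -1], [[0, 0, 0], [0, 0, 0], -1]]}}

```text
time_s: 55.25
tool_pos: [0.6448, 0.0051, 0.1774]
orientation: [-0.0, 0.087, 0.996, -0.0]
ft_force: [-0.3, -1.2, 0.6]
width: 0.0003
finger_force: 0.0
```

Request:
{"op": "apply_moves", "data": {"deltas": [[[0, 0, 0.03], [0, 0, 0], -1], [[0, 0, 0.02], [0, 0, 0], -1], [[0, 0, 0], [0, 0, 0], -1]]}}

```text
time_s: 55.55
tool_pos: [0.645, 0.0051, 0.1755]
orientation: [0.0, 0.087, 0.996, 0.0]
ft_force: [-1.7, -0.1, 2.3]
width: 0.0003
finger_force: 1.5
```

Request:
{"op": "apply_moves", "data": {"deltas": [[[0, 0, -0.3], [0, 0, 0], -1], [[0, 0, -0.8], [0, 0, 0], -1], [[0, 0, -0.8], [0, 0, 0], -1], [[0, 0, -0.8], [0, 0, 0], -1], [[0, 0, 0], [0, 0, 0], -1]]}}

```text
time_s: 56.05
tool_pos: [0.6477, 0.0051, 0.3177]
orientation: [0.005, 0.087, 0.996, 0.0]
ft_force: [0.7, 0.0, 0.8]
width: 0.0004
finger_force: 0.0
```

```bash
python3 - <<'E'
from h import *
for c in("scene","side"):
  K,T=cam(c);f=arm.get_image(c)["frame"];g=cv2.cvtColor(f,cv2.COLOR_RGB2GRAY)
  u,v=proj(K,T,[.459,-.366,.043])[0].astype(int);w=g[v-22:v+23,u-22:u+23];m=(w<65).astype(np.uint8);n,l,s,q=cv2.connectedComponentsWithStats(m)
  for i in range(1,n):
    if s[i,4]>25:
      p=q[i]+[u-22,v-22];print(c,"knob",s[i].tolist(),ray(K,T,p,.037)[:2].round(3))
  # orange tape
  for nm,img in(("now",f),("start",cv2.imread(f"pics/{c}0.png")[:,:,::-1])):
    m=((img[:,:,0]>150)&(img[:,:,2]<80)&(img[:,:,1]>50)&(img[:,:,1]<150)).astype(np.uint8);m[:, :200]=0
    ys,xs=np.where(m[140:380]);print(c,nm,"tape px",len(xs),xs.min() if len(xs) else 0,xs.max() if len(xs) else 0,(ys.min()+140,ys.max()+140) if len(xs) else 0)
E
```

```text
scene knob [16, 16, 14, 15, 153] [ 0.459 -0.366]
scene now tape px 2441 232 549 (np.int64(140), np.int64(267))
scene start tape px 1375 232 548 (np.int64(146), np.int64(267))
side knob [37, 0, 8, 14, 99] [ 0.403 -0.496]
side knob [0, 16, 45, 17, 229] [ 0.461 -0.384]
side now tape px 429 289 374 (np.int64(207), np.int64(331))
side start tape px 428 289 374 (np.int64(207), np.int64(331))
```

Everything checks out: the tape's extent in the side view is unchanged, the knob is at (0.459, −0.366) in the tray, the pack is down and the carrier is locked. Handing in.

```bash
python3 -c "
from bench import arm
print(arm.sign_off())"
```

```text
the job is handed in; nothing more can be done
None
```

I handed the job in, but the hand-in gave no verdict: the three capped tubes are in the carrier, which is locked in the free well, with the dust cap flat in the tray and the cold pack fully down in its slot.

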